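# Hang a test weight on the swinging hook of a spring scale

### The job

The hook under the hanging spring scale is swinging freely. Pick up the steel test weight by its handle, bring the hook to rest with one gentle, lasting touch (leaning the wire bail against its shank does it), then work the bail in past the spring latch and let the weight down slowly until the scale carries all of it before you let go, so that it ends hanging straight and still with the latch closed behind the bail. The scale is delicate: do not knock, press or jerk it or swing the hook far out, and leave the beaker, the timer and the white bottle alone.

Things in the scene. Friction and masses are not known exactly. Their poses are not given: they have to be found in the camera images.
- weight_handle (a point): grip point in the middle of the handle of the loose steel test weight, 27 mm above its underside. Weight: block 44 x 36 x 50 mm, 0.2 to 0.7 kg, on the worktop; from it a flat handle (14 mm thick in y, 24 high) sticks out to -x and ends 26 mm beyond this point; balanced under the bail. x from handle to block, z up. Grip across the 14 mm, gripper leaning back 10-30 deg to clear hook and scale
- bail_top (a point): middle of the bail's top wire (centre of the 6 mm wire), 58 mm to +x of weight_handle and 128 mm above it, over the block. The wire runs along y, level over the middle 24 mm, then bends down to two legs 48 mm apart (centres); the loop is clear for 80 mm below the wire
- pin (a point): axis of the pin the hook swings on, under a round dial scale (88 mm wide, 42 mm deep, underside 22 mm above the pin) on a fixed retort stand; sinks with the draw rod. x points from the pin to the upright rod 115 mm beyond it, away from the robot; y along the pin; z up. The robot's side (-x) is free. Base plate 190 by 104 by 14 mm on the black tray, 0.36 m below
- hook_seat (a point): where the bail's top wire (its centre) rests when hung: 144 mm below the pin, swings with the hook; z up the shank, -x to the mouth. Hook: 0.6 kg steel, 8 mm wire. Below a 28 mm thick collar a bare straight shank on the pin's line, 63 to 86 mm below the pin; then the wire bends to +x and round a bowl 43 mm wide (wire centres) up to the tip at -x
- hook_tip (a point): centre of the wire at the hook's open tip: 27 mm to -x of the shank's line, 110 mm below the pin, 35 mm above the seat. The mouth between tip and shank is closed by the latch
- hook (a joint): swing of the hook about the pin, rad: 0 plumb, positive away from the robot (bowl to +x of the pin's frame). One plane of swing, nearly no friction, about 0.6 s there and back: it does not come to rest by itself. Holding it 0.15 rad out takes about 0.7 N at the bare shank
- drawrod (a joint): how far the scale's draw rod, with pin and hook, is drawn down on its spring, m: 0 empty, to 0.045; the needle on the dial turns with it. It stays at 0 for the first 1.5 N or so of load, then sinks steadily as load is added, so the hung weight settles some way below where it first touches the seat. Let go before it is fully carried, or pressed further down, it jerks
- latch (a joint): spring latch, rad: a steel tongue 10 mm wide, 36 mm long, hinged on the shank 90 mm below the pin, slanting down to the inside of the tip. 0 shut; swings inwards only (positive, to 0.95), springs shut. Takes 0.3 to 0.5 N at its end; pressing it also pushes the hook away, so keep following: lean the hook about 0.15 rad away with the bail while the bail goes down shank and latch
- beaker: small glass beaker, 54 mm wide, 70 mm high, loose, origin under its centre; leave it
- timer: white countdown timer, 58 by 66 by 18 mm, loose, origin under its centre; leave it
- plastic_bottle: white plastic bottle, 55 mm wide, 132 mm high, loose, origin under its centre; leave it

How it is judged:
By the outcome, as a careful person would: the job done as asked, in the order asked, and still so for the second after the job is handed in, with the robot touching nothing.
It also fails if it takes over 67 s, if anything falls off the work surface, if the arm or the gripper's body presses on something with over 40 N, if the wrist force passes 120 N, or if a joint passes its speed limit or range.

### The arm

A 7-joint arm with a two-finger parallel gripper is mounted at the origin on a cart in front of the work surface, level with it; the furniture and walls round the work are solid. World frame = base frame: x ahead of the robot, y to its left, z up, the work surface at z = 0. Lengths are in m, angles in rad, forces in N, time in s.
With the tool pointing down it reaches from about 0.35 to 0.9 m from the base axis. Payload 8.1 kg.
Tool frame: the origin (TCP) lies between the finger pads; the fingertips stand ahead of it and the grasp point (between the pads) is the TCP (arm.nose_length is the z of the fingertips in the tool frame, in m); z points along the fingers, y is the line along which they close (so a half turn about z gives the same grasp; the last joint's range is limited). The gripper opens to 92 mm and grips with 3 to 60 N. Pads are 19 mm wide; open, the fingers measure 130 mm over their backs; the gripper's body (75 mm by 190 mm) begins 47 mm behind the grasp point.
Start: joints at [1.185, 0.434, 0.025, 1.573, -0.012, 1.134, -0.075], TCP at [0.174, -0.6, 0.246] pointing down, gripper open.
Joint ranges: [-2.62, 2.62], [-0.44, 2.09], [-1.27, 1.32], [0.08, 2.57], [-1.32, 4.46], [0.12, 2], [-2.74, 2.74]. Speed limits (rad/s): [2.22, 2.22, 3.01, 3.01, 3.14, 3.14, 3.14].

### API

Orientations are given as a rotation vector (axis times angle).
In Python, from cell import sensors, optics, arm gives the robot as it stands.
- The arm moves only by the tool arm_command, never from a script. Its argument "deltas" is one flat list of numbers, 7 for each row, row after row: the turn, a rotation vector about the world's x, y, z as a fraction of full scale, then the shift along the world's x, y, z as a fraction of full scale, then the finger opening in mm, from 0 to 91.8. In form: [wx, wy, wz, dx, dy, dz, fingers, wx, wy, wz, dx, dy, dz, fingers, ...]. A call has 1 to 20 rows; each row is the pose to reach, as a shift and turn from the pose commanded when the call began; what a row does not reach only later rows make up. Full scale, the value 1, is 1 m for a shift and 90 degrees for a turn. A row lasts 1/10 s, in which the tool goes at most 50 mm and 8.59 degrees, less where a joint would pass 70% of its speed; a pose out of reach is approached as far as the arm can. A call with a number of a shift or a turn outside -1 to 1 is refused whole. A call with a gripper value outside its range is refused whole. The fingers move at their own pace and stop on an object; "force" is the grip in N (left out, the last holds). Time passes only in rows, so rows that repeat a pose let the fingers close. It gives the time, the measured TCP pose, the force, the opening and the grip force at its end, in the units of the state.
- sensors.observe(): the state, without advancing time (a new reading comes with each control period).
- optics.get_image(name): name is "scene" or "top" or "wrist"; returns the picture (384x512x3 uint8, blue, green, red); there is no depth.
- optics.calibration(name): a dict with "camera_matrix" (3x3 intrinsics, pixels), "rvec" (rotation vector, rad) and "tvec" (3), from world to camera coordinates, as OpenCV has them. Camera axes: x right, y down, z forward; pixel columns grow to the right and rows downward; lengths in m; the calibration is good to about 2 mm. A picture is of the moment at which its call begins: read the wrist's pose just before it. calibration takes no time and is no camera call; for the wrist camera it gives the pose at the moment of the call.
- arm.sign_off(): hands the job in; it is judged then, once.
The state is a dict: "clock": time; "joints": joint angles; "dq": joint speeds; "joint_efforts": joint torques, N m; "position": TCP position; "ee_rot": TCP orientation; "force": force on the tool from outside, world axes, zero at the start; "ft_torque": the same for the moment, N m; "width": opening from 0.0 (shut) to 1.0 (fully open); "gripper_force": force on a finger pad.
Only numpy, scipy, OpenCV 4.12 (cv2) and the standard library are available. Lean on these libraries where they do the work, as an engineer would, in place of code of your own. Each camera call takes 0.05 s, during which the arm holds its last target. There are 200 camera calls.

## Working session

There is one attempt and no reset: what is moved stays moved. The work goes in short steps, Python scripts to look and compute and a tool call to move; the robot and the scene stay as the last step left them, time stands still between calls to the robot, and variables do not carry over. Pictures are saved under pics/ and viewed, at most 10 in all, crops included, and the job is handed in when it is done.

Besides the shell and the picture viewer there is one more tool, called after "Emit:" in YAML: its name, and indented under it one key for each argument. arm_command: Moves the arm, as the interface text tells. Its arguments: {"type":"object","properties":{"deltas":{"type":"array","items":{"type":"number"}},"force":{"type":"number"}},"required":["deltas"]}

```bash
mkdir -p pics; ls; python3 - <<'E'
from cell import sensors, optics, arm
import cv2, numpy as np
s=sensors.observe(); print(s); print(arm.nose_length)
for n in ("scene","top"):
    cv2.imwrite(f"pics/{n}0.png",optics.get_image(n))
    c=optics.calibration(n); R=cv2.Rodrigues(np.array(c["rvec"]))[0]
    print(n,c["camera_matrix"],(-R.T@np.array(c["tvec"]).ravel()), R[2])
E
```

```text
pics
{'clock': 0.0, 'joints': array([ 1.18538742,  0.43524363,  0.02500745,  1.57409496, -0.01158595,
        1.13397097, -0.07506643]), 'dq': array([ 4.29370651e-04, -2.19541242e-03, -9.61586052e-05,  5.22012093e-04,
       -2.38929569e-04, -1.35082094e-03, -3.94617323e-04]), 'joint_efforts': array([-1.10009249e-03, -6.67848945e+01,  9.83810909e-01, -3.14468372e+01,
       -6.07266021e-02,  4.28500492e-02,  1.54357290e-04]), 'position': array([ 0.17420206, -0.5997413 ,  0.24493335]), 'ee_rot': array([-3.10874199e+00, -4.42445895e-01,  6.10690360e-04]), 'force': array([-0.33829092, -0.13696216, -0.2956845 ]), 'ft_torque': array([-0.02680919,  0.03412128, -0.00602328]), 'gripper_force': 0.0, 'width': 0.9963634070940351}
0.019
scene [[376.96506137   0.         256.82811285]
 [  0.         376.96506137 197.20139806]
 [  0.           0.           1.        ]] [0.21669193 0.64067422 1.03212089] [ 0.35466473 -0.49787106 -0.79141476]
top [[465.67439648   0.         257.7672209 ]
 [  0.         465.67439648 193.19393014]
 [  0.           0.           1.        ]] [0.03291753 0.04060445 1.69932308] [ 0.35731204  0.03485223 -0.93333457]
```

View pics/scene0.png

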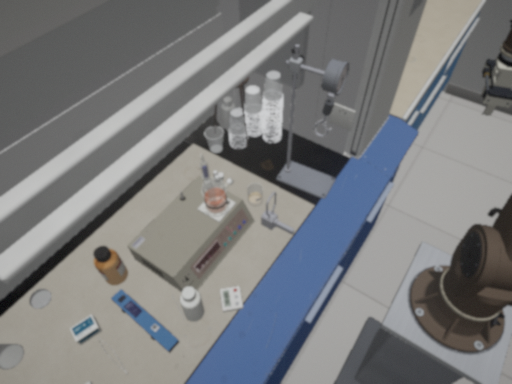

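View pics/top0.png

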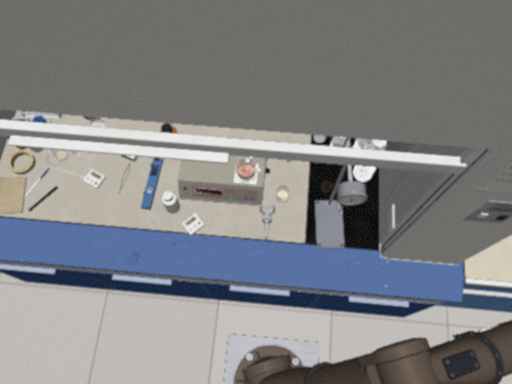

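The scene view shows the weight near (272,215) with its handle toward (293,233), the dial at (336,76) and the hook near (323,125). In the top view the weight is near (267,213) and the dial at (352,192). I'll enlarge these areas.

```bash
python3 - <<'E'
import cv2, numpy as np
s=cv2.imread("pics/scene0.png");t=cv2.imread("pics/top0.png")
f=lambda im,u,v,w,h,k:cv2.resize(im[v:v+h,u:u+w],None,fx=k,fy=k,interpolation=cv2.INTER_CUBIC)
# tiles 400x300
a=f(s,240,185,66,50,6);b=f(s,280,40,80,110,5)
c=f(t,240,195,66,50,6);d=f(t,310,150,80,110,5)
W=np.zeros((600,800,3),np.uint8)
for im,x,y in((a,0,0),(c,400,0),):W[y:y+300,x:x+396]=im
e=f(s,290,80,66,50,6);g=f(t,310,165,66,50,6)
W[300:600,0:396]=e;W[300:600,400:796]=g
cv2.imwrite("pics/crop1.png",W)
E
```

```text
(no output)
```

View pics/crop1.png

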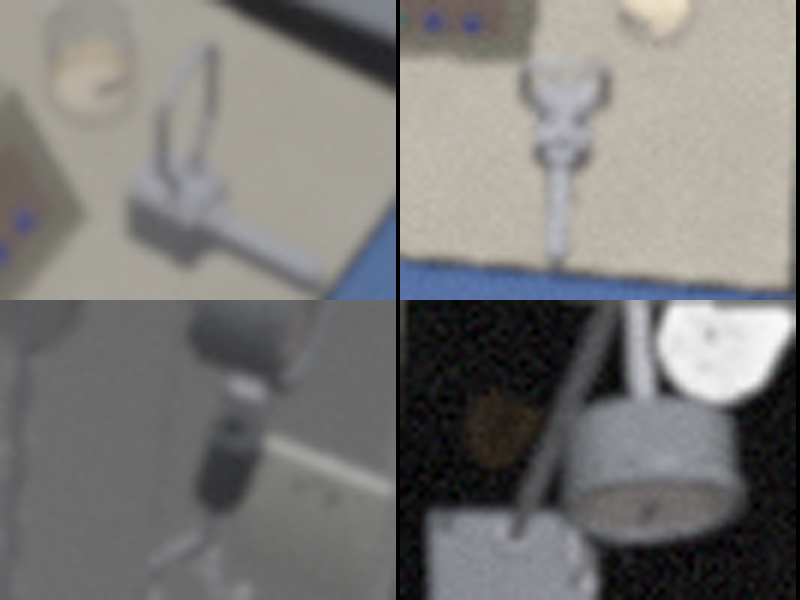

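Crops: in scene, the bail-top middle is at about (271,196) and the handle end at (293.4,231). In top they are at (267.5,206) and (266,238). The pin clevis in scene is at about (329.5,102). Next I triangulate.

```bash
cat > h.py <<'E'
import cv2, numpy as np
from cell import sensors, optics, arm
def cal(n):
    c=optics.calibration(n);R=cv2.Rodrigues(np.array(c["rvec"],float))[0];t=np.array(c["tvec"],float).ravel()
    return np.array(c["camera_matrix"]),R,t
def ray(C,uv):
    K,R,t=C;d=R.T@np.linalg.inv(K)@np.array([uv[0],uv[1],1.]);return -R.T@t,d/np.linalg.norm(d)
def tri(obs):
    A=np.zeros((3,3));b=np.zeros(3)
    for C,uv in obs:
        o,d=ray(C,uv);P=np.eye(3)-np.outer(d,d);A+=P;b+=P@o
    X=np.linalg.solve(A,b)
    return X,[float(np.round(np.linalg.norm(proj(C,X)-np.array(uv)),2)) for C,uv in obs]
def proj(C,X):
    K,R,t=C;p=K@(R@np.asarray(X)+t);return p[:2]/p[2]
def onz(C,uv,z):
    o,d=ray(C,uv);return o+d*(z-o[2])/d[2]
E
python3 - <<'E'
from h import *
S=cal("scene");T=cal("top")
print(tri([(S,(271.2,196.3)),(T,(267.5,205.8))]))
print(tri([(S,(293.4,230.8)),(T,(265.8,238))]))
# dial: bottom of face / centre top-view, scene
for z in(.25,.3,.35,.4,.45): 
    X=onz(S,(329.5,101.7),z);print(z,X,proj(T,X))
# stand plate corners: top
print(onz(T,(310+ (425-400)/6,165+212/6),-0.0))
E
```

```text
(array([0.57973574, 0.05976238, 0.15116394]), [0.5, 0.42])
(array([0.49576943, 0.05699965, 0.03214438]), [0.4, 0.33])
0.25 [ 0.59335177 -0.30589524  0.25      ] [378.48519798 201.88726832]
0.3 [ 0.56927239 -0.24538225  0.3       ] [363.2136824  201.97950301]
0.35 [ 0.545193   -0.18486926  0.35      ] [346.81030581 202.07857374]
0.4 [ 0.52111361 -0.12435627  0.4       ] [329.14439243 202.18526976]
0.45 [ 0.49703422 -0.06384328  0.45      ] [310.0643456  202.30050666]
[ 0.67377931 -0.11691742  0.        ]
```

```bash
python3 - <<'E'
from h import *
s=sensors.observe();R=cv2.Rodrigues(s["ee_rot"])[0]
K,Rc,t=cal("wrist");o=-Rc.T@t
print(K, "cam in tool",R.T@(o-s["position"]),"cam axes in tool (rows x,y,z)",(Rc@R).round(3))
print(R.round(3))
E
```

```text
[[294.3775561    0.         255.04617739]
 [  0.         294.3775561  192.37240956]
 [  0.           0.           1.        ]] cam in tool [ 0.07210711  0.00018639 -0.1396583 ] cam axes in tool (rows x,y,z) [[-0.001  1.     0.   ]
 [-0.964 -0.001 -0.267]
 [-0.267 -0.     0.964]]
[[ 0.96   0.279 -0.001]
 [ 0.279 -0.96   0.001]
 [-0.    -0.001 -1.   ]]
```

```bash
cat >> h.py <<'E'
def Rt(a,yaw=0):
    a=np.radians(a);c,s=np.cos(a),np.sin(a)
    R=np.array([[c,0,s],[0,-1,0],[s,0,-c]])
    return cv2.Rodrigues(np.array([0,0,np.radians(yaw)]))[0]@R
def delta(pos,a,yaw=0):
    st=sensors.observe();R=cv2.Rodrigues(st["ee_rot"])[0]
    w=cv2.Rodrigues(Rt(a,yaw)@R.T)[0].ravel()
    return (w/(np.pi/2)).round(4),(np.array(pos)-st["position"]).round(4)
E
python3 - <<'E'
from h import *
print(delta((.38,-.2,.28),60), delta((.38,-.2,.28),45))
E
```

```text
(array([ 0.0934, -0.6622, -0.1637]), array([0.2058, 0.3997, 0.035 ])) (array([ 0.0698, -0.4968, -0.171 ]), array([0.2058, 0.3997, 0.035 ]))
```

Emit:
arm_command:
  deltas: [0.0934,-0.6622,-0.1637,0.206,0.4,0.035,91.8,0.0934,-0.6622,-0.1637,0.206,0.4,0.035,91.8,0.0934,-0.6622,-0.1637,0.206,0.4,0.035,91.8,0.0934,-0.6622,-0.1637,0.206,0.4,0.035,91.8,0.0934,-0.6622,-0.1637,0.206,0.4,0.035,91.8,0.0934,-0.6622,-0.1637,0.206,0.4,0.035,91.8,0.0934,-0.6622,-0.1637,0.206,0.4,0.035,91.8,0.0934,-0.6622,-0.1637,0.206,0.4,0.035,91.8,0.0934,-0.6622,-0.1637,0.206,0.4,0.035,91.8,0.0934,-0.6622,-0.1637,0.206,0.4,0.035,91.8,0.0934,-0.6622,-0.1637,0.206,0.4,0.035,91.8,0.0934,-0.6622,-0.1637,0.206,0.4,0.035,91.8]

```text
clock: 1.3
position: [0.3319, -0.2586, 0.2901]
ee_rot: [-2.702, -0.018, -1.525]
force: [8.9, 4.9, -1.8]
width: 1.0
gripper_force: 0.0
```

```bash
python3 - <<'E'
from h import *
import pickle
s=sensors.observe();print(s["joints"].round(2),s["position"],s["force"]);C=cal("wrist")
print(np.linalg.norm(s["dq"]))
fr=[]
for i in range(8):
    C=cal("wrist");fr.append((C,optics.get_image("wrist")))
pickle.dump(fr,open("w1.pkl","wb"))
cv2.imwrite("pics/w1.png",fr[-1][1])
E
```

```text
[ 2.42  0.26 -1.27  2.43 -1.32  0.73  0.74] [ 0.33191088 -0.25855223  0.29012373] [ 8.878288  4.942823 -1.774656]
1.823150235802819
```

View pics/w1.png

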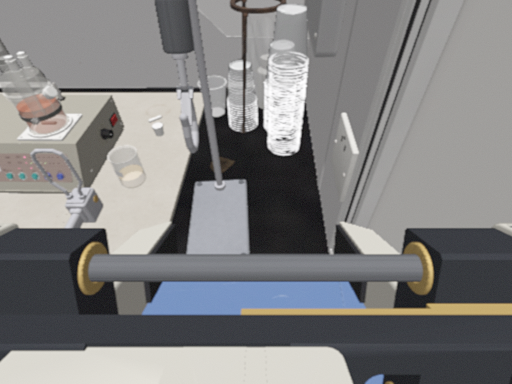

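The wrist view shows the hook shank and bowl at about (187,110), the collar at (175,25), the stand's base plate at (220,220), and the weight's bail at (58,170) with its handle at (72,218). The arm took an awkward posture for this tilt, so I'm checking its state.

```bash
python3 - <<'E'
from h import *
import pickle
s=sensors.observe();print(s["clock"],s["joints"].round(3),s["position"],s["ee_rot"],s["force"],np.abs(s["dq"]).max())
print([d for d in dir(arm) if d[0]!='_'])
fr=pickle.load(open("w1.pkl","rb"))
for C,_ in fr: print((-C[1].T@C[2]).round(4), proj(C,(0.58,0.06,.152)).round(1))
E
```

```text
1.7 [ 2.409  0.258 -1.267  2.427 -1.317  0.729  0.736] [ 0.33447422 -0.25749545  0.2901251 ] [-2.70837475 -0.03459515 -1.51920818] [0.37102656 0.58518681 0.33040903] 0.004362913578547373
['PlanningError', 'nose_length', 'sign_off']
[ 0.2504 -0.2648  0.4242] [ 47.6 156.7]
[ 0.2507 -0.2627  0.4249] [ 48.8 155.7]
[ 0.2516 -0.2634  0.4243] [ 46.7 154. ]
[ 0.2523 -0.2639  0.4242] [ 45.8 153.5]
[ 0.2529 -0.264   0.4243] [ 45.9 153.6]
[ 0.2533 -0.2638  0.4244] [ 46.5 153.9]
[ 0.2535 -0.2637  0.4245] [ 47.1 154.2]
[ 0.2536 -0.2635  0.4246] [ 47.5 154.4]
```

```bash
python3 - <<'E'
from h import *
import pickle
fr=pickle.load(open("w1.pkl","rb"))
f=lambda im,u,v,w,h,k:cv2.resize(im[v:v+h,u:u+w],None,fx=k,fy=k,interpolation=cv2.INTER_CUBIC)
W=np.zeros((600,800,3),np.uint8)
W[:600,:240]=f(fr[3][1],155,0,60,150,4)
W[:600,245:485]=f(fr[7][1],155,0,60,150,4)
W[:600,500:800]=f(fr[7][1],25,135,75,150,4)
cv2.imwrite("pics/c2.png",W)
E
```

```text
(no output)
```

View pics/c2.png

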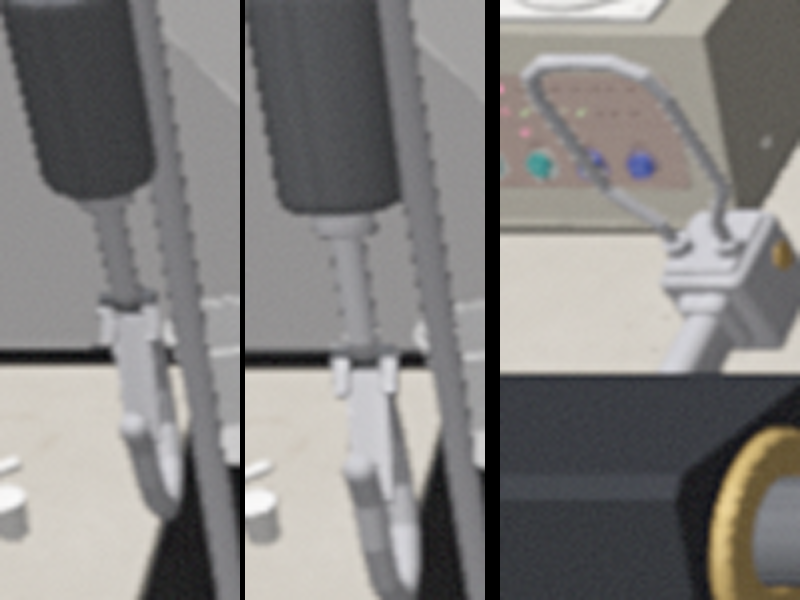

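The frame crops show the collar bottom, latch hinge and tip at (178.7,48.7), (187.5,76.3) and (188.7,106) in frame 3. In frame 7 they are at (178.7,53.7), (185,88.7) and (182.5,116). The bail wire middle is at (46,150.5), and the upright rod crosses u=192.5 at v=0 and u=211 at v=150. I'll fit the pin position, yaw and swing from these.

```bash
python3 - <<'E'
from h import *
import pickle
from scipy.optimize import least_squares
S=cal("scene");T=cal("top")
fr=pickle.load(open("w1.pkl","rb"));C3,C7=fr[3][0],fr[7][0]
# bail
print("bail",tri([(S,(271.2,196.3)),(T,(267.5,205.8)),(C7,(46.2,150.5))]))
loc=np.array([[0,0,-.063],[0,0,-.090],[-.027,0,-.110]])
o3=np.array([[178.7,48.7],[187.5,76.3],[188.7,106]]);o7=np.array([[178.7,53.7],[185,88.7],[182.5,116]])
def W(p,l,th):
    c,s=np.cos(th),np.sin(th);x,y,z=l   # positive -> bowl to +x
    v=np.array([c*x-s*z,y,s*x+c*z]);cy,sy=np.cos(p[3]),np.sin(p[3])
    return p[:3]+np.array([cy*v[0]-sy*v[1],sy*v[0]+cy*v[1],v[2]])
def res(p):
    r=[]
    for C,o,th in((C3,o3,p[4]),(C7,o7,p[5])):
        for l,q in zip(loc,o): r+=list(proj(C,W(p,l,th))-q)
    r+=list(proj(S,p[:3])-(329.5,101.7))
    r+=list(.5*(proj(T,W(p,(-.021,0,.066),0))-(352.8,199.2)))
    a=proj(C7,W(p,(.115,0,0),0));b=proj(C7,W(p,(.115,0,-.2),0))
    for u,v in((192.5,0),(211,150)):
        r.append(a[0]+(b[0]-a[0])*(v-a[1])/(b[1]-a[1])-u)
    return np.array(r)
f=least_squares(res,[.555,-.2,.335,0,0,0],loss="soft_l1")
print(f.x.round(4),np.degrees(f.x[3]));print(res(f.x).round(1))
J=f.jac;print(np.sqrt(np.diag(np.linalg.inv(J.T@J))).round(4))
E
```

```text
bail (array([0.57941713, 0.06046199, 0.15599081]), [1.17, 0.19, 2.11])
[ 0.5453 -0.181   0.3737  0.0933  0.0432 -0.3415] 5.344530769975782
[ 2.7  0.2 -0.8 -1.  -0.5  0.6  1.   3.3 -0.9 -0.6 -0.  -0.3  0.5 -6.2
 -0.7 -0.5 -1.6  3.1]
[0.0025 0.0011 0.0016 0.0201 0.032  0.0673]
```

```bash
python3 - <<'E'
from h import *
S=cal("scene");T=cal("top")
print("beaker base",onz(S,(254,200),0),onz(T,(282,199),0))
print(delta((.47,.05,.20),30,2), delta((.521,.0585,.03),30,2))
E
```

```text
beaker base [0.68040838 0.00683414 0.        ] [0.66793662 0.00794933 0.        ]
(array([-0.0242,  0.3171,  0.0019]), array([ 0.1355,  0.3075, -0.0901])) (array([-0.0242,  0.3171,  0.0019]), array([ 0.1865,  0.316 , -0.2601]))
```

Emit:
arm_command:
  deltas: [-0.0242,0.3171,0.002,0.1355,0.3075,-0.09,70,-0.0242,0.3171,0.002,0.1355,0.3075,-0.09,70,-0.0242,0.3171,0.002,0.1355,0.3075,-0.09,70,-0.0242,0.3171,0.002,0.1355,0.3075,-0.09,70,-0.0242,0.3171,0.002,0.1355,0.3075,-0.09,70,-0.0242,0.3171,0.002,0.1355,0.3075,-0.09,70,-0.0242,0.3171,0.002,0.1355,0.3075,-0.09,70,-0.0242,0.3171,0.002,0.1355,0.3075,-0.09,70,-0.0242,0.3171,0.002,0.1355,0.3075,-0.09,70,-0.0242,0.3171,0.002,0.1355,0.3075,-0.09,70]

```text
clock: 2.7
position: [0.4225, 0.0411, 0.244]
ee_rot: [-3.016, -0.061, -0.829]
force: [0.2, -0.4, -0.5]
width: 0.763
gripper_force: 0.0
```

```bash
python3 - <<'E'
from h import *
import pickle
s=sensors.observe();print(s["joints"].round(2),s["position"],np.abs(s["dq"]).max(),delta((.47,.05,.20),30,2))
C=cal("wrist");im=optics.get_image("wrist");pickle.dump((C,im),open("w2.pkl","wb"));cv2.imwrite("pics/w2.png",im)
E
```

```text
[ 1.48 -0.44 -1.27  2.36 -1.04  0.59 -0.6 ] [0.422484   0.04107071 0.24397038] 0.753195369521903 (array([-0.0017,  0.0081, -0.0038]), array([ 0.0475,  0.0089, -0.044 ]))
```

View pics/w2.png

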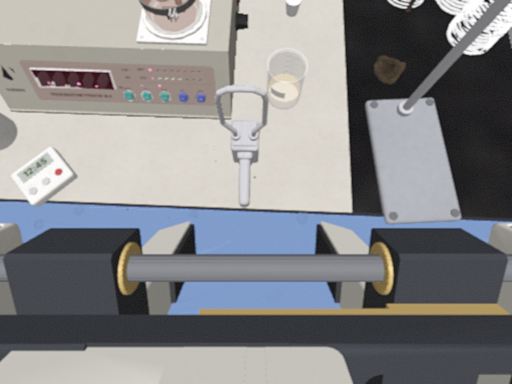

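The wrist view shows the weight with its handle end at (244,202), the handle root at (245.5,158), the bail-top middle at (243,89), and the beaker at (286,80), clear to the right.

```bash
python3 - <<'E'
from h import *
import pickle
S=cal("scene");T=cal("top");C,_=pickle.load(open("w2.pkl","rb"))
fr=pickle.load(open("w1.pkl","rb"));C7=fr[7][0]
print("bail",tri([(S,(271.2,196.3)),(T,(267.5,205.8)),(C7,(46.2,150.5)),(C,(243,89))]))
print("end",onz(C,(244,202),.037),"root",onz(C,(245.5,158),.039),tri([(S,(293.4,230.8)),(T,(265.8,238)),(C,(244,202))]))
print("bail ends",onz(C,(222,94),.155),onz(C,(264,94),.155))
s=sensors.observe();print(s["position"],s["joints"].round(2),delta((.50,.058,.10),30,2),delta((.521,.0585,.03),30,2))
E
```

```text
bail (array([0.57977098, 0.06002483, 0.15631823]), [1.38, 0.1, 1.72, 1.99])
end [0.49927896 0.05853571 0.037     ] root [0.55829857 0.05939866 0.039     ] (array([0.49696948, 0.05775745, 0.03351488]), [0.89, 0.22, 2.49])
bail ends [0.57621747 0.07876504 0.155     ] [0.57773511 0.03878687 0.155     ]
[0.42252786 0.04200764 0.2440862 ] [ 1.48 -0.44 -1.27  2.36 -1.04  0.59 -0.6 ] (array([-0.0021,  0.008 , -0.0041]), array([ 0.0775,  0.016 , -0.1441])) (array([-0.0021,  0.008 , -0.0041]), array([ 0.0985,  0.0165, -0.2141]))
```

Emit:
arm_command:
  deltas: [-0.002,0.008,-0.004,0.04,0.016,-0.05,70,-0.002,0.008,-0.004,0.06,0.016,-0.1,70,-0.002,0.008,-0.004,0.075,0.016,-0.14,70,-0.002,0.008,-0.004,0.075,0.016,-0.14,70,-0.002,0.008,-0.004,0.075,0.016,-0.14,70,-0.002,0.008,-0.004,0.075,0.016,-0.14,70,-0.002,0.008,-0.004,0.075,0.016,-0.14,70]

```text
clock: 3.45
position: [0.3963, 0.0383, 0.2186]
ee_rot: [-3.02, -0.045, -0.825]
force: [0.3, 0.4, 0.1]
width: 0.762
gripper_force: 0.0
```

```bash
cat >> h.py <<'E'
def st(*targets):
    s=sensors.observe();print(s["clock"],"q",s["joints"].round(2),"p",s["position"].round(4),"dq",np.abs(s["dq"]).max().round(3),"F",s["force"].round(2),"w",round(s["width"]*91.8,1),"g",round(s["gripper_force"],1))
    for t in targets: print(*delta(*t))
E
python3 -c "
from h import *
st(((.522,.0587,.03),30,1))"
```

```text
3.45 q [ 1.46 -0.44 -1.27  2.45 -1.14  0.54 -0.5 ] p [0.3963 0.0383 0.2186] dq 0.049 F [0.25 0.43 0.09] w 70.0 g 0.0
[-0.0018  0.0061 -0.0081] [ 0.1257  0.0204 -0.1886]
```

The posture is stuck against the limits of joints 2 and 3. I'll identify the kinematics from the recorded poses so I can find a good posture.

```bash
cat > kin.py <<'E'
import numpy as np, itertools
from scipy.optimize import least_squares
from scipy.spatial.transform import Rotation as Ro
def fk(p,sg,q):
    c,d1,L1,L2,L3,e1,e2,e3,e4,ct,x0,y0=p
    R=Ro.from_euler('z',c+sg[0]*q[0]);t=np.array([x0,y0,d1])
    R=R*Ro.from_euler('y',q[1]);t=t+0
    R=R*Ro.from_euler('z',sg[1]*q[2]);t=t+R.apply([e1,0,L1])
    R=R*Ro.from_euler('y',q[3]);t=t+R.apply([e2,0,0])
    R=R*Ro.from_euler('z',sg[2]*q[4]);t=t+R.apply([e3,0,L2])
    R=R*Ro.from_euler('y',q[5]);t=t+R.apply([e4,0,0])
    R=R*Ro.from_euler('z',sg[3]*q[6]+ct);t=t+R.apply([0,0,L3])
    return t,R
E
python3 - <<'E'
from kin import *
D=[([1.18538742,.43524363,.02500745,1.57409496,-.01158595,1.13397097,-.07506643],[.17420,-.59974,.24493],[-3.10874,-.442446,.00061],1),
([2.409,.258,-1.267,2.427,-1.317,.729,.736],[.33447,-.257495,.290125],[-2.708375,-.034595,-1.519208],1),
([1.48,-.44,-1.27,2.36,-1.04,.59,-.6],[.4225,.0415,.2440],[-3.016,-.061,-.829],.3),
([1.46,-.44,-1.27,2.45,-1.14,.54,-.5],[.3963,.0383,.2186],[-3.020,-.045,-.825],.5)]
best=[]
for sg in itertools.product([1,-1],repeat=4):
  for c in np.radians([-135,-90,0,45,-45,90,180,135]):
    for ct in(0,np.pi/2,-np.pi/2,np.pi):
      def res(p):
        r=[]
        for q,x,w,k in D:
            t,R=fk(p,sg,q);r+=list(k*(t-x));r+=list(.3*k*(Ro.from_rotvec(w).inv()*R).as_rotvec())
        r+=list(.02*np.array(p[5:9]))+list(.1*np.array(p[10:]))
        return np.array(r)
      f=least_squares(res,[c,.3,.4,.45,.3,0,0,0,0,ct,0,0],max_nfev=40)
      best.append((f.cost,sg,f.x))
best.sort(key=lambda b:b[0])
for b in best[:6]:print(b[0],b[1],b[2].round(4))
E
```

```text
2.8520047137382957e-05 (-1, -1, -1, -1) [-4.9000e-03  3.5380e-01  5.5260e-01  4.8320e-01  3.6120e-01  6.7000e-03
  4.5700e-02 -6.0000e-04 -9.2000e-03  1.5678e+00 -6.0600e-02  2.3600e-02]
2.8520047137383065e-05 (-1, -1, -1, -1) [-4.9000e-03  3.5380e-01  5.5260e-01  4.8320e-01  3.6120e-01  6.7000e-03
  4.5700e-02 -6.0000e-04 -9.2000e-03  1.5678e+00 -6.0600e-02  2.3600e-02]
2.85200471373831e-05 (-1, -1, -1, -1) [-4.9000e-03  3.5380e-01  5.5260e-01  4.8320e-01  3.6120e-01  6.7000e-03
  4.5700e-02 -6.0000e-04 -9.2000e-03  1.5678e+00 -6.0600e-02  2.3600e-02]
2.8520047137383184e-05 (-1, -1, -1, -1) [-4.9000e-03  3.5380e-01  5.5260e-01  4.8320e-01  3.6120e-01  6.7000e-03
  4.5700e-02 -6.0000e-04 -9.2000e-03  1.5678e+00 -6.0600e-02  2.3600e-02]
2.8520047137383228e-05 (-1, -1, -1, -1) [-4.9000e-03  3.5380e-01  5.5260e-01  4.8320e-01  3.6120e-01  6.7000e-03
  4.5700e-02 -6.0000e-04 -9.2000e-03  1.5678e+00 -6.0600e-02  2.3600e-02]
2.852004713738343e-05 (-1, -1, -1, -1) [-4.9000e-03  3.5380e-01  5.5260e-01  4.8320e-01  3.6120e-01  6.7000e-03
  4.5700e-02 -6.0000e-04 -9.2000e-03  1.5678e+00 -6.0600e-02  2.3600e-02]
```

```bash
cat > kin.py <<'E'
import numpy as np, itertools
from scipy.optimize import least_squares
from scipy.spatial.transform import Rotation as Ro
LO=np.array([-2.62,-.44,-1.27,.08,-1.32,.12,-2.74]);HI=np.array([2.62,2.09,1.32,2.57,4.46,2.,2.74])
def fk(q,p=None):
    if p is None:p=P
    c,d1,L1,L2,L3,e1,e2,e3,e4,ct,a1=p
    R=Ro.from_euler('z',c-q[0]);t=np.array([0,0,d1])+R.apply([a1,0,0])
    R=R*Ro.from_euler('yz',[0,0])*Ro.from_euler('y',q[1])*Ro.from_euler('z',-q[2]);t=t+R.apply([e1,0,L1])
    R=R*Ro.from_euler('y',q[3]);t=t+R.apply([e2,0,0])
    R=R*Ro.from_euler('z',-q[4]);t=t+R.apply([e3,0,L2])
    R=R*Ro.from_euler('y',q[5]);t=t+R.apply([e4,0,0])
    R=R*Ro.from_euler('z',-q[6]+ct);t=t+R.apply([0,0,L3])
    return t,R
D=[([1.18538742,.43524363,.02500745,1.57409496,-.01158595,1.13397097,-.07506643],[.17420,-.59974,.24493],[-3.10874,-.442446,.00061],1),
([2.409,.258,-1.267,2.427,-1.317,.729,.736],[.33447,-.257495,.290125],[-2.708375,-.034595,-1.519208],1),
([1.48,-.44,-1.27,2.36,-1.04,.59,-.6],[.4225,.0415,.2440],[-3.016,-.061,-.829],.3),
([1.46,-.44,-1.27,2.45,-1.14,.54,-.5],[.3963,.0383,.2186],[-3.020,-.045,-.825],.5)]
def fit(p):
    r=[]
    for q,x,w,k in D:
        t,R=fk(q,p);r+=list(k*(t-x));r+=list(.3*k*(Ro.from_rotvec(w).inv()*R).as_rotvec())
    return np.array(r+list(.02*np.array(p[5:9])))
_f=least_squares(fit,[0,.35,.55,.48,.36,0,.04,0,0,np.pi/2,0]);P=_f.x
def Rt(a,yaw=0,flip=0):
    a=np.radians(a);c,s=np.cos(a),np.sin(a)
    R=Ro.from_euler('z',np.radians(yaw))*Ro.from_matrix([[c,0,s],[0,-1,0],[s,0,-c]])
    return R*Ro.from_euler('z',np.pi*flip)
def ik(pos,R,q0,w=.01):
    def r(q):
        t,Q=fk(q);return np.r_[(t-pos)*10,3*(R.inv()*Q).as_rotvec(),w*(q-q0)]
    f=least_squares(r,np.clip(q0,LO+1e-3,HI-1e-3),bounds=(LO,HI));return f.x,np.abs(r(f.x)[:6]).max()
def dls(q,pos,R,step=.03):   # guess of the robot's tracker, one small step
    t,Q=fk(q);e=np.r_[pos-t,(R*Q.inv()).as_rotvec()*.3]
    J=np.zeros((6,7))
    for i in range(7):
        d=q.copy();d[i]+=1e-5;t2,Q2=fk(d);J[:,i]=np.r_[t2-t,(Q2*Q.inv()).as_rotvec()*.3]/1e-5
    e=e*min(1,step/(np.linalg.norm(e)+1e-9))
    dq=J.T@np.linalg.solve(J@J.T+1e-4*np.eye(6),e);return np.clip(q+dq,LO,HI)
E
python3 - <<'E'
from kin import *
print(_f.cost,P.round(4),fit(P).round(3)[:24])
for a,flip,g in((30,0,1.5),(30,1,-1.5),(20,0,1.5)):
    for pos in((.522,.0587,.03),(.487,-.18,.12)):
        print(a,flip,pos,*ik(np.array(pos),Rt(a,2,flip),np.array([0,.6,0,1.6,0,.7,g])))
q=np.array(D[0][0]);
for k in range(100):q=dls(q,np.array([.38,-.2,.28]),Rt(60))
print("sim pose1",q.round(2))
for k in range(100):q=dls(q,np.array([.47,.05,.2]),Rt(30,2))
print("sim pose2",q.round(2))
E
```

```text
Traceback (most recent call last):
NameError: name '_f' is not defined
```

```bash
sed -i 's/_f=least/ff=least/; s/P=_f\.x/P=ff.x/' kin.py
python3 - <<'E'
from kin import *
print(ff.cost,P.round(4),fit(P).round(3)[:24])
for a,flip,g in((30,0,1.5),(30,1,-1.5),(20,0,1.5)):
    for pos in((.522,.0587,.03),(.487,-.18,.12)):
        q,e=ik(np.array(pos),Rt(a,2,flip),np.array([0,.6,0,1.6,0,.7,g]));print(a,flip,pos,q.round(2),e.round(3))
q=np.array(D[0][0]);
for k in range(100):q=dls(q,np.array([.38,-.2,.28]),Rt(60))
print("sim pose1",q.round(2))
for k in range(100):q=dls(q,np.array([.47,.05,.2]),Rt(30,2))
print("sim pose2",q.round(2))
E
```

```text
0.00024507108162062944 [-0.0667  0.3225  0.5379  0.5412  0.2009  0.0954  0.1284 -0.0239  0.0982
  1.5199 -0.036 ] [ 0.009  0.003  0.     0.     0.     0.005  0.    -0.    -0.    -0.017
 -0.    -0.005  0.002 -0.003  0.    -0.003 -0.     0.    -0.002  0.002
  0.    -0.005 -0.001  0.   ]
30 0 (0.522, 0.0587, 0.03) [-0.37  0.48  0.17  2.06 -0.06  0.12 -1.7 ] 0.08
30 0 (0.487, -0.18, 0.12) [ 0.25  0.37  0.26  2.12 -1.09  0.41 -0.09] 0.0
30 1 (0.522, 0.0587, 0.03) [-0.37  0.48  0.15  2.06  0.05  0.12  1.32] 0.08
30 1 (0.487, -0.18, 0.12) [ 1.48  0.72 -1.25  2.16  1.13  0.43  1.13] 0.0
20 0 (0.522, 0.0587, 0.03) [-0.76  0.62  0.67  2.04 -0.98  0.38 -0.89] 0.0
20 0 (0.487, -0.18, 0.12) [-0.09  0.41  0.52  2.03 -0.72  0.55 -0.57] 0.0
sim pose1 [ 1.94  0.21 -0.96  2.48 -1.32  0.72  0.91]
sim pose2 [ 1.54 -0.08 -1.27  2.3  -0.33  0.33 -1.29]
```

```bash
python3 - <<'E'
from h import *
s=sensors.observe();t=open("kin.py").read()
i=t.index("([1.46,");j=t.index("]\ndef fit")
t=t[:i]+repr(([float(x) for x in s["joints"]],[float(x) for x in s["position"]],[float(x) for x in s["ee_rot"]],1))+t[j:]
t=t.replace("e4,ct,a1=p","e4,ct,a1,y0=p").replace("t=np.array([0,0,d1])+R.apply([a1,0,0])","t=np.array([a1,y0,d1])").replace("np.pi/2,0])","np.pi/2,0,0])")
open("kin.py","w").write(t)
E
cat > t.py <<'E'
from kin import *
print(ff.cost,P.round(4),(fit(P)*1000).round(1)[:24])
for a,flip,g in((30,0,-1.5),(20,0,-1.5),(15,0,-1.5),(20,1,1.5)):
    for pos in((.522,.0587,.03),(.487,-.18,.12),(.487,-.18,.20)):
        q,e=ik(np.array(pos),Rt(a,2,flip),np.array([0,.6,0,1.6,0,.7,g]),.03);print(a,flip,pos,q.round(2),e.round(3))
q=np.array(D[0][0]);
for k in range(100):q=dls(q,np.array([.38,-.2,.28]),Rt(60))
print("sim pose1",q.round(2))
for k in range(100):q=dls(q,np.array([.47,.05,.2]),Rt(30,2))
print("sim pose2",q.round(2))
E
python3 t.py
```

```text
2.9052036025205965e-06 [ 1.0000e-04  3.6450e-01  5.3730e-01  4.9920e-01  3.4120e-01  2.0500e-02
  4.9000e-02  6.0000e-04  5.6000e-03  1.5711e+00 -6.5700e-02  2.5700e-02] [ 0.   0.1  0.  -0.  -0.   0.1  0.1 -0.1 -0.1 -0.  -0.2  0.   1.9 -0.4
  0.6 -0.1 -0.  -0.5 -0.6  0.2 -0.1  0.  -0.   0.1]
30 0 (0.522, 0.0587, 0.03) [ 0.14  0.52 -0.23  2.17  1.2   0.12 -2.74] 0.318
30 0 (0.487, -0.18, 0.12) [ 1.11  0.44 -0.69  2.2   0.03  0.14 -1.03] 0.001
30 0 (0.487, -0.18, 0.2) [ 0.61  0.2  -0.11  2.16 -0.66  0.4  -0.46] 0.002
20 0 (0.522, 0.0587, 0.03) [-0.09  0.53  0.03  2.13 -0.04  0.13 -1.56] 0.0
20 0 (0.487, -0.18, 0.12) [ 0.63  0.37 -0.2   2.09 -0.23  0.39 -0.88] 0.001
20 0 (0.487, -0.18, 0.2) [ 0.43  0.23  0.03  2.05 -0.31  0.58 -0.85] 0.001
15 0 (0.522, 0.0587, 0.03) [-0.08  0.54  0.02  2.07 -0.02  0.28 -1.58] 0.0
15 0 (0.487, -0.18, 0.12) [ 0.49  0.38 -0.07  2.03 -0.18  0.5  -0.96] 0.001
15 0 (0.487, -0.18, 0.2) [ 0.37  0.25  0.06  1.99 -0.21  0.68 -0.96] 0.0
20 1 (0.522, 0.0587, 0.03) [-0.07  0.53  0.01  2.13  0.03  0.13  1.51] 0.0
20 1 (0.487, -0.18, 0.12) [ 0.67  0.37 -0.24  2.09 -0.19  0.39  2.22] 0.001
20 1 (0.487, -0.18, 0.2) [ 0.45  0.23  0.    2.05 -0.3   0.58  2.28] 0.001
sim pose1 [ 1.41  0.07 -0.35  2.53 -1.32  0.85  0.93]
sim pose2 [ 0.33  0.09 -0.4   2.31  0.21  0.23 -1.79]
```

```bash
cat > t.py <<'E'
from kin import *
q0=np.array(D[3][0])
W=[((.45,-.05,.34),Rt(0,-90)),((.48,.0,.30),Rt(0,2,1)),((.48,.0587,.2),Rt(17,1,1)),((.522,.0587,.03),Rt(17,1,1)),((.487,-.18,.2),Rt(17,5,1))]
q=q0
for pos,R in W:
    for k in range(150):q=dls(q,np.array(pos),R)
    t,Q=fk(q);print(q.round(2),np.abs(t-pos).max().round(4),np.degrees((R.inv()*Q).magnitude()).round(1))
def d(pos,R):
    t,Q=fk(q0);print("delta",((R*Q.inv()).as_rotvec()/(np.pi/2)).round(4),(np.array(pos)-t).round(4))
d(*W[0])
E
python3 t.py
```

```text
[ 2.02 -0.44 -1.27  1.86 -0.48  1.33 -2.55] 0.117 16.3
[ 1.93 -0.44 -1.25  2.01 -1.02  1.31 -2.74] 0.093 62.6
[ 1.86 -0.44 -1.27  2.26 -1.22  0.84 -2.74] 0.1207 41.6
[ 2.18 -0.44 -1.27  2.47 -1.32  0.47 -2.74] 0.3447 26.0
[ 2.47 -0.44 -1.27  2.15 -1.1   0.97 -2.74] 0.1652 22.2
delta [ 0.2618  0.2724 -0.9922] [ 0.0543 -0.0884  0.1215]
```

```bash
cat > t.py <<'E'
from kin import *
q0=np.array(D[3][0])
def run(W,q,v=0):
    for pos,R in W:
        for k in range(120):q=dls(q,np.array(pos),R)
        t,Q=fk(q)
        if v:print("  ",q.round(2),np.abs(t-pos).max().round(4),np.degrees((R.inv()*Q).magnitude()).round(1))
    return q
# joint-interp path towards tool-down posture, various goals
for j1 in(.2,.6,1.,1.3):
    for y in (.0,):
        g=np.array([j1,.4,0,1.7,0,np.pi-2.1,.0])
        W=[fk(q0+(g-q0)*s) for s in np.linspace(.1,1,10)]
        q=run(W,q0);print(j1,fk(g)[0].round(3),q.round(2))
        W2=[((.48,.0,.25),Rt(0,2-45+90)),((.48,.0,.25),Rt(0,2,1)),((.48,.0587,.2),Rt(17,1,1)),((.522,.0587,.03),Rt(17,1,1)),((.487,-.18,.2),Rt(17,5,1))]
        run(W2,q,1)
E
python3 t.py
```

```text
0.2 [ 0.55  -0.099  0.215] [ 0.87  0.55 -0.89  1.7   0.47  1.12 -0.36]
   [ 0.78  0.33 -0.87  1.86  0.29  1.08 -0.95] 0.0 0.0
   [ 1.04  0.53 -1.27  1.86  0.55  1.17  1.18] 0.0 0.0
   [ 0.99  0.39 -1.24  2.12  0.68  0.69  0.93] 0.0 0.0
   [ 0.53  0.67 -0.72  2.1   1.17  0.45  0.52] 0.0 0.0
   [ 1.46  0.57 -1.27  2.01  0.65  0.75  1.53] 0.0 0.0
0.6 [ 0.453 -0.329  0.215] [ 1.23  0.53 -0.82  1.7   0.43  1.1  -0.33]
   [ 0.83  0.35 -0.94  1.86  0.32  1.09 -0.98] 0.0 0.0
   [ 1.04  0.53 -1.27  1.86  0.55  1.17  1.18] 0.0 0.0
   [ 0.99  0.39 -1.24  2.12  0.68  0.69  0.93] 0.0 0.0
   [ 0.53  0.67 -0.72  2.1   1.17  0.45  0.52] 0.0 0.0
   [ 1.46  0.57 -1.27  2.01  0.65  0.75  1.53] 0.0 0.0
1.0 [ 0.274 -0.503  0.215] [ 1.55  0.49 -0.71  1.7   0.35  1.08 -0.27]
   [ 0.86  0.37 -0.97  1.86  0.34  1.09 -0.99] 0.0 0.0
   [ 1.04  0.53 -1.27  1.86  0.55  1.17  1.18] 0.0 0.0
   [ 0.99  0.39 -1.24  2.12  0.68  0.69  0.93] 0.0 0.0
   [ 0.53  0.67 -0.72  2.1   1.17  0.45  0.52] 0.0 0.0
   [ 1.46  0.57 -1.27  2.01  0.65  0.75  1.53] 0.0 0.0
1.3 [ 0.102 -0.58   0.215] [ 1.78  0.46 -0.61  1.7   0.3   1.07 -0.23]
   [ 0.88  0.38 -1.01  1.86  0.36  1.1  -1.01] 0.0 0.0
   [ 1.04  0.53 -1.27  1.86  0.55  1.17  1.18] 0.0 0.0
   [ 0.99  0.39 -1.24  2.12  0.68  0.69  0.93] 0.0 0.0
   [ 0.53  0.67 -0.72  2.1   1.17  0.45  0.52] 0.0 0.0
   [ 1.46  0.57 -1.27  2.01  0.65  0.75  1.53] 0.0 0.0
```

```bash
cat > t2.py <<'E'
from kin import *
from t import run,q0
for W in ([((.45,.0,.33),Rt(0,45)),((.45,.0,.33),Rt(0,90))],[((.45,.0,.33),Rt(0,85))],[((.40,-.2,.33),Rt(0,60))],[((.5,.05,.4),Rt(0,80))]):
    q=run(W,q0,1)
    run([((.47,.03,.25),Rt(0,135)),((.48,.03,.25),Rt(0,2,1)),((.48,.0587,.2),Rt(17,1,1)),((.522,.0587,.03),Rt(17,1,1)),((.487,-.18,.2),Rt(17,5,1))],q,1)
    t,Q=fk(q0);print("delta",[(((R*Q.inv()).as_rotvec()/(np.pi/2)).round(4),(np.array(p)-t).round(4)) for p,R in W])
E
python3 t2.py | tail -32
```

```text
[ 0.99  0.39 -1.24  2.12  0.68  0.69  0.93] 0.0 0.0
   [ 0.53  0.67 -0.72  2.1   1.17  0.45  0.52] 0.0 0.0
   [ 1.46  0.57 -1.27  2.01  0.65  0.75  1.53] 0.0 0.0
   [ 1.15  0.26 -1.27  1.84  0.27  1.23 -0.98] 0.0 0.0
   [ 1.15  0.26 -1.27  1.84  0.27  1.23 -0.2 ] 0.0 0.0
   [ 1.    0.5  -1.27  1.88  0.53  1.15  0.32] 0.0 0.0
   [ 0.98  0.53 -1.27  1.86  0.55  1.17  1.13] 0.0 0.0
   [ 1.    0.39 -1.24  2.12  0.69  0.69  0.93] 0.0 0.0
   [ 0.54  0.67 -0.72  2.1   1.18  0.45  0.52] 0.0 0.0
   [ 1.46  0.57 -1.27  2.01  0.65  0.75  1.53] 0.0 0.0
delta [(array([-0.1394,  0.3184,  0.4696]), array([ 0.0543, -0.0384,  0.1115])), (array([-0.2703,  0.2597,  0.956 ]), array([ 0.0543, -0.0384,  0.1115]))]
   [ 1.15  0.26 -1.27  1.84  0.27  1.23 -0.28] 0.0 0.0
   [ 1.    0.5  -1.27  1.88  0.53  1.15  0.32] 0.0 0.0
   [ 0.98  0.53 -1.27  1.86  0.55  1.17  1.13] 0.0 0.0
   [ 1.    0.39 -1.24  2.12  0.69  0.69  0.93] 0.0 0.0
   [ 0.54  0.67 -0.72  2.1   1.18  0.45  0.52] 0.0 0.0
   [ 1.46  0.57 -1.27  2.01  0.65  0.75  1.53] 0.0 0.0
delta [(array([-0.2558,  0.2683,  0.9021]), array([ 0.0543, -0.0384,  0.1115]))]
   [ 1.55  0.27 -1.27  1.84  0.27  1.24 -0.32] 0.0 0.0
   [ 1.    0.5  -1.27  1.88  0.53  1.15  0.32] 0.0 0.0
   [ 0.98  0.53 -1.27  1.86  0.55  1.17  1.13] 0.0 0.0
   [ 1.    0.39 -1.24  2.12  0.69  0.69  0.93] 0.0 0.0
   [ 0.54  0.67 -0.72  2.1   1.18  0.45  0.52] 0.0 0.0
   [ 1.46  0.57 -1.27  2.01  0.65  0.75  1.53] 0.0 0.0
delta [(array([-0.1832,  0.3033,  0.632 ]), array([ 0.0043, -0.2384,  0.1115]))]
   [ 0.99  0.33 -1.27  1.64  0.32  1.4  -0.49] 0.0 0.0
   [ 1.    0.5  -1.27  1.88  0.53  1.15  0.32] 0.0 0.0
   [ 0.98  0.53 -1.27  1.86  0.55  1.17  1.13] 0.0 0.0
   [ 1.    0.39 -1.24  2.12  0.69  0.69  0.93] 0.0 0.0
   [ 0.54  0.67 -0.72  2.1   1.18  0.45  0.52] 0.0 0.0
   [ 1.46  0.57 -1.27  2.01  0.65  0.75  1.53] 0.0 0.0
delta [(array([-0.2414,  0.2763,  0.8481]), array([0.1043, 0.0116, 0.1815]))]
```

Emit:
arm_command:
  deltas: [-0.256,0.268,0.902,0.054,-0.038,0.11,70,-0.256,0.268,0.902,0.054,-0.038,0.11,70,-0.256,0.268,0.902,0.054,-0.038,0.11,70,-0.256,0.268,0.902,0.054,-0.038,0.11,70,-0.256,0.268,0.902,0.054,-0.038,0.11,70,-0.256,0.268,0.902,0.054,-0.038,0.11,70,-0.256,0.268,0.902,0.054,-0.038,0.11,70,-0.256,0.268,0.902,0.054,-0.038,0.11,70,-0.256,0.268,0.902,0.054,-0.038,0.11,70,-0.256,0.268,0.902,0.054,-0.038,0.11,70,-0.256,0.268,0.902,0.054,-0.038,0.11,70,-0.256,0.268,0.902,0.054,-0.038,0.11,70,-0.256,0.268,0.902,0.054,-0.038,0.11,70,-0.256,0.268,0.902,0.054,-0.038,0.11,70]

```text
clock: 4.85
position: [0.45, -0.0001, 0.3285]
ee_rot: [2.318, 2.119, 0.001]
force: [-0.1, -0.8, -0.1]
width: 0.762
gripper_force: 0.0
```

```bash
cat >> kin.py <<'E'
def dl(pos,R):
    from cell import sensors
    s=sensors.observe();Q=Ro.from_rotvec(s["ee_rot"])
    print("delta",((R*Q.inv()).as_rotvec()/(np.pi/2)).round(4),(np.array(pos)-s["position"]).round(4))
E
python3 -c "
from h import st
from kin import *
st();dl((.48,.03,.25),Rt(0,135));dl((.48,.03,.25),Rt(0,2,1))"
```

```text
4.85 q [ 0.91  0.29 -1.25  1.78  0.29  1.28 -0.5 ] p [ 4.500e-01 -1.000e-04  3.285e-01] dq 0.004 F [-0.11 -0.83 -0.12] w 70.0 g 0.0
delta [-2.000e-04  7.000e-04  5.571e-01] [ 0.03    0.0301 -0.0785]
delta [-5.0000e-04  6.0000e-04  1.0793e+00] [ 0.03    0.0301 -0.0785]
```

Emit:
arm_command:
  deltas: [0,0,0.95,0.03,0.03,-0.06,60,0,0,0.95,0.03,0.03,-0.06,60,0,0,0.95,0.03,0.03,-0.06,60,0,0,0.95,0.03,0.03,-0.06,60,0,0,0.95,0.03,0.03,-0.06,60,0,0,0.95,0.03,0.03,-0.06,60,0,0,0.95,0.03,0.03,-0.06,60,0,0,0.95,0.03,0.03,-0.06,60,0,0,0.95,0.03,0.03,-0.06,60,0,0,0.95,0.03,0.03,-0.06,60,0,0,0.95,0.03,0.03,-0.06,60]

```text
clock: 5.95
position: [0.4801, 0.0295, 0.2687]
ee_rot: [0.26, 3.13, 0.0]
force: [-0.6, -0.4, -0.3]
width: 0.652
gripper_force: 0.0
```

```bash
python3 -c "
from h import st
from kin import *
st();dl((.48,.0587,.15),Rt(17,1,1));dl((.522,.0587,.03),Rt(17,1,1))"
```

```text
5.95 q [ 0.76  0.44 -1.25  1.81  0.45  1.21  0.78] p [0.4801 0.0295 0.2687] dq 0.173 F [-0.6  -0.4  -0.26] w 59.9 g 0.0
delta [-0.0141 -0.1881  0.1157] [-1.000e-04  2.920e-02 -1.187e-01]
delta [-0.0141 -0.1881  0.1157] [ 0.0419  0.0292 -0.2387]
```

Emit:
arm_command:
  deltas: [-0.014,-0.188,0.116,0,0.029,-0.05,60,-0.014,-0.188,0.116,0,0.029,-0.1,60,-0.014,-0.188,0.116,0,0.029,-0.118,60,-0.014,-0.188,0.116,0.02,0.029,-0.15,60,-0.014,-0.188,0.116,0.035,0.029,-0.18,60,-0.014,-0.188,0.116,0.042,0.029,-0.21,60,-0.014,-0.188,0.116,0.042,0.029,-0.225,60,-0.014,-0.188,0.116,0.042,0.029,-0.239,60,-0.014,-0.188,0.116,0.042,0.029,-0.239,60,-0.014,-0.188,0.116,0.042,0.029,-0.239,60]

```text
clock: 6.95
position: [0.5222, 0.0592, 0.0299]
ee_rot: [-0.021, 2.846, 0.005]
force: [0.1, -0.3, 0.5]
width: 0.65
gripper_force: 0.0
```

```bash
python3 -c "
from h import *
from kin import dl,Rt
st();dl((.522,.0587,.029),Rt(17,1,1))
cv2.imwrite('pics/w3.png',optics.get_image('wrist'))"
```

```text
6.95 q [ 0.32  0.62 -0.77  2.23  1.34  0.5   0.07] p [0.5222 0.0592 0.0299] dq 0.016 F [ 0.13 -0.26  0.46] w 59.7 g 0.0
delta [-0.0008 -0.0006  0.0015] [-0.0002 -0.0005 -0.0009]
```

View pics/w3.png

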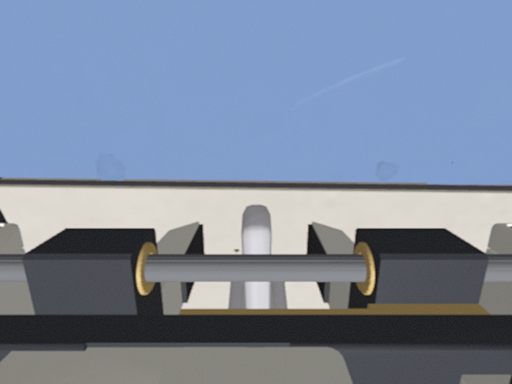

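The view shows the handle, with its end at (257,207), centred between the fingers. I'll grip it and lift.

Emit:
arm_command:
  deltas: [0,0,0,0,0,-0.001,0,0,0,0,0,0,-0.001,0,0,0,0,0,0,-0.001,0,0,0,0,0,0,-0.001,0,0,0,0,0,0,-0.001,0,0,0,0,0,0,-0.001,0,0,0,0,0,0,0.005,0,0,0,0,0,0,0.02,0,0,0,0,0,0,0.04,0,0,0,0,0,0,0.06,0,0,0,0,0,0,0.06,0,0,0,0,0,0,0.06,0]
  force: 50

```text
clock: 8.2
position: [0.5219, 0.0587, 0.0891]
ee_rot: [-0.024, 2.846, 0.004]
force: [-0.2, -0.5, -3.4]
width: 0.147
gripper_force: 49.9
```

```bash
python3 - <<'E'
from h import *
import pickle
st();print(sensors.observe()["ft_torque"].round(3),sensors.observe()["ee_rot"])
fr=[]
for i in range(14):
    fr.append((sensors.observe()["clock"],optics.get_image("scene" if i<12 else "top")))
pickle.dump(fr,open("s2.pkl","wb"))
f=lambda im,u,v,w,h,k:cv2.resize(im[v:v+h,u:u+w],None,fx=k,fy=k,interpolation=cv2.INTER_CUBIC)
W=np.zeros((600,800,3),np.uint8)
for i,k in enumerate((0,3,6,9)):   # hook
    W[:400,200*i:200*i+195]=f(fr[k][1],305,65,39,80,5)
W[400:600,0:200]=f(fr[11][1],250,170,50,50,4)
W[400:600,205:405]=f(fr[12][1],240,180,50,50,4)
W[400:600,410:650]=f(fr[12][1],320,170,60,50,4)
W[400:600,655:795]=f(fr[13][1],335,180,35,50,4)
cv2.imwrite("pics/c3.png",W)
E
```

```text
8.2 q [ 0.42  0.52 -0.89  2.18  1.07  0.57  0.34] p [0.5219 0.0587 0.0891] dq 0.016 F [-0.23 -0.51 -3.37] w 13.5 g 49.9
[ 0.061  0.67  -0.033] [-0.02428958  2.84585456  0.00370454]
```

View pics/c3.png

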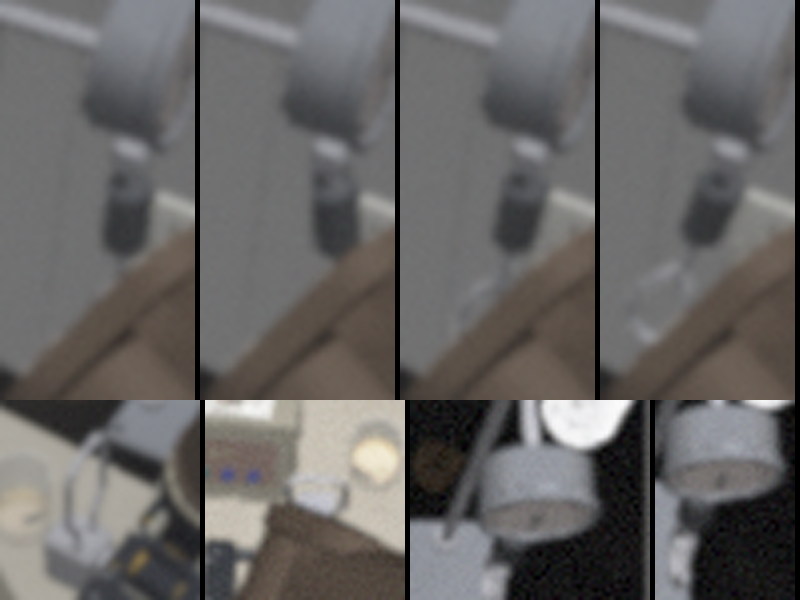

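The weight reads about 3.3 N, so roughly 0.33 kg. The scene crops show the pin dot at about (329.5,101.3) and the collar bottom moving between (332.6,115.4) and (323.4,113), so the swing is sizeable. I'll refit with these.

```bash
cat > fit.py <<'E'
from h import *
import pickle
from scipy.optimize import least_squares
S=cal("scene");T=cal("top")
fr=pickle.load(open("w1.pkl","rb"));C3,C7=fr[3][0],fr[7][0]
loc=np.array([[0,0,-.063],[0,0,-.090],[-.027,0,-.110]])
o3=np.array([[178.7,48.7],[187.5,76.3],[188.7,106]]);o7=np.array([[178.7,53.7],[185,88.7],[182.5,116]])
sc=[(329.4,115.4),(332.6,115.4),(327,114),(323.4,113)]
def W(p,l,th):
    c,s=np.cos(th),np.sin(th);x,y,z=l
    v=np.array([c*x-s*z,y,s*x+c*z]);cy,sy=np.cos(p[3]),np.sin(p[3])
    return p[:3]+np.array([cy*v[0]-sy*v[1],sy*v[0]+cy*v[1],v[2]])
def res(p,z):
    r=[]
    for C,o,th in((C3,o3,p[4]),(C7,o7,p[5])):
        for l,q in zip(loc,o): r+=list(.6*(proj(C,W(p,l,th))-q))
    r+=list(proj(S,p[:3])-(329.5,101.3))
    for q,th in zip(sc,p[6:10]): r+=list(proj(S,W(p,loc[0],th))-q)
    r+=list(.5*(proj(T,W(p,(-.021,0,.066),0))-(352.8,199.2)))
    a=proj(C7,W(p,(.115,0,0),0));b=proj(C7,W(p,(.115,0,-.2),0))
    for u,v in((192.5,0),(211,150)): r.append(.6*(a[0]+(b[0]-a[0])*(v-a[1])/(b[1]-a[1])-u))
    return np.array(r+list(.2*np.array(p[4:]))+([(p[2]-z)*3000] if z else []))
if __name__=="__main__":
  for z in(None,.353,.36,.367,.374):
    f=least_squares(res,[.545,-.18,.36,.05]+[0]*6,args=(z,),loss="soft_l1")
    print(z,round(f.cost,1),f.x.round(3));print("   ",res(f.x,z).round(1)[:26])
E
python3 fit.py
```

```text
None 10.1 [ 0.546 -0.18   0.372  0.082  0.078 -0.253 -0.151 -0.303 -0.025  0.15 ]
    [ 1.1  0.4 -0.9 -0.8 -0.7  0.2  0.4  2.5 -0.5 -0.5  0.2  0.3 -0.  -5.1
  0.1 -0.6  0.  -0.1 -0.1  0.2  0.1 -0.2 -1.  -0.5 -0.9  1.9]
0.353 38.1 [ 0.578 -0.17   0.353  0.064  0.127 -0.225 -0.821 -0.996 -0.67  -0.46 ]
    [  1.9   3.3  -0.4  -0.1  -0.5  -0.9   1.2   5.8  -0.2   0.4   0.5  -0.4
 -12.5  -1.8   0.4   1.3  -0.2  -0.3   0.3   3.7   0.1   5.3  -3.2  -4.6
  -1.    1.8]
0.36 28.6 [ 0.545 -0.175  0.36   0.04   0.293  0.089 -0.186 -0.355 -0.058  0.14 ]
    [ 0.9  3.2 -0.8 -0.9 -0.4 -0.1  1.1  5.7  0.6 -1.   2.3  1.1 -1.  -0.7
 -0.2  3.8 -0.1  4.3 -0.3  4.5 -0.6  3.9 -2.3  0.3 -0.8  1.9]
0.367 15.8 [ 0.546 -0.178  0.367  0.059  0.172 -0.099 -0.172 -0.337 -0.045  0.146]
    [ 1.2  1.4 -0.7 -1.  -0.6 -0.   0.9  4.1  0.1 -0.5  1.2  1.1 -0.7 -3.4
 -0.2  1.2 -0.1  1.6 -0.3  1.9 -0.4  1.4 -1.6 -0.3 -0.5  2.2]
0.374 11.1 [ 0.545 -0.18   0.374  0.092  0.05  -0.286 -0.126 -0.276 -0.005  0.167]
    [ 1.   0.1 -1.1 -0.7 -0.9  0.3  0.3  1.9 -0.7 -0.8  0.  -0.1  0.6 -5.6
  0.2 -1.1  0.  -0.6  0.1 -0.4  0.3 -0.8 -0.8 -0.4 -1.4  1.6]
```

```bash
cat > t3.py <<'E'
from kin import *
from cell import sensors
s=sensors.observe();q=s["joints"].copy()
for pos in((.44,.03,.17),(.40,-.185,.17),(.475,-.185,.17)):
    R=Rt(17,4.5,1)
    for k in range(80):q=dls(q,np.array(pos),R)
    t,Q=fk(q);print(q.round(2),np.abs(t-pos).max().round(4))
    # elbow, wrist points
    c,d1,L1,L2,L3,e1,e2,e3,e4,ct,x0,y0=P
    wr=t-Q.apply([0,0,L3]);
    A=Ro.from_euler('z',-q[0])*Ro.from_euler('y',q[1])*Ro.from_euler('z',-q[2]);print("elbow",(np.array([x0,y0,d1])+A.apply([e1,0,L1])).round(3),"wrist",wr.round(3))
dl((.44,.03,.17),Rt(17,4.5,1));dl((.40,-.185,.17),Rt(17,4.5,1))
E
python3 t3.py
```

```text
[ 1.11  0.4  -1.27  2.23  0.72  0.59  1.01] 0.0
elbow [ 0.047 -0.157  0.857] wrist [0.341 0.022 0.496]
[ 1.62  0.47 -1.27  2.18  0.54  0.6   1.67] 0.0
elbow [-0.058 -0.222  0.842] wrist [ 0.301 -0.193  0.496]
[ 1.39  0.53 -1.14  2.05  0.6   0.65  1.58] 0.0
elbow [ 0.003 -0.247  0.823] wrist [ 0.376 -0.193  0.496]
delta [-0.0003 -0.0005  0.0385] [-0.0822 -0.0293  0.0805]
delta [-0.0003 -0.0005  0.0385] [-0.1222 -0.2443  0.0805]
```

Emit:
arm_command:
  deltas: [0,0,0.01,-0.02,0,0.02,0,0,0,0.02,-0.05,-0.01,0.05,0,0,0,0.03,-0.085,-0.03,0.075,0,0,0,0.0385,-0.11,-0.055,0.08,0,0,0,0.0385,-0.122,-0.085,0.08,0,0,0,0.0385,-0.122,-0.115,0.08,0,0,0,0.0385,-0.122,-0.145,0.08,0,0,0,0.0385,-0.122,-0.175,0.08,0,0,0,0.0385,-0.122,-0.205,0.08,0,0,0,0.0385,-0.122,-0.225,0.08,0,0,0,0.0385,-0.122,-0.238,0.08,0,0,0,0.0385,-0.122,-0.244,0.08,0,0,0,0.0385,-0.122,-0.244,0.08,0,0,0,0.0385,-0.122,-0.244,0.08,0]

```text
clock: 10.3
position: [0.4002, -0.1836, 0.1695]
ee_rot: [-0.114, 2.844, 0.018]
force: [-0.1, -0.7, -4.4]
width: 0.147
gripper_force: 50.0
```

```bash
python3 - <<'E'
from h import *
import pickle
from kin import dl,Rt
st();dl((.40,-.185,.17),Rt(17,4.5,1))
fr=[]
for i in range(9):
    fr.append((sensors.observe()["clock"],optics.get_image("scene" if i<5 else "top")))
pickle.dump(fr,open("s3.pkl","wb"))
f=lambda im,u,v,w,h,k:cv2.resize(im[v:v+h,u:u+w],None,fx=k,fy=k,interpolation=cv2.INTER_CUBIC)
W=np.zeros((600,800,3),np.uint8)
W[:290,:395]=f(fr[0][1],270,75,79,58,5);W[:290,400:795]=f(fr[4][1],270,75,79,58,5)
W[300:590,:395]=f(fr[5][1],310,175,79,58,5);W[300:590,400:795]=f(fr[8][1],310,175,79,58,5)
cv2.imwrite("pics/c4.png",W)
E
```

```text
10.3 q [ 1.46  0.35 -1.23  2.23  0.43  0.54  1.62] p [ 0.4002 -0.1836  0.1695] dq 0.006 F [-0.06 -0.66 -4.43] w 13.5 g 50.0
delta [-0.0002 -0.0006 -0.0009] [-0.0002 -0.0014  0.0005]
```

View pics/c4.png

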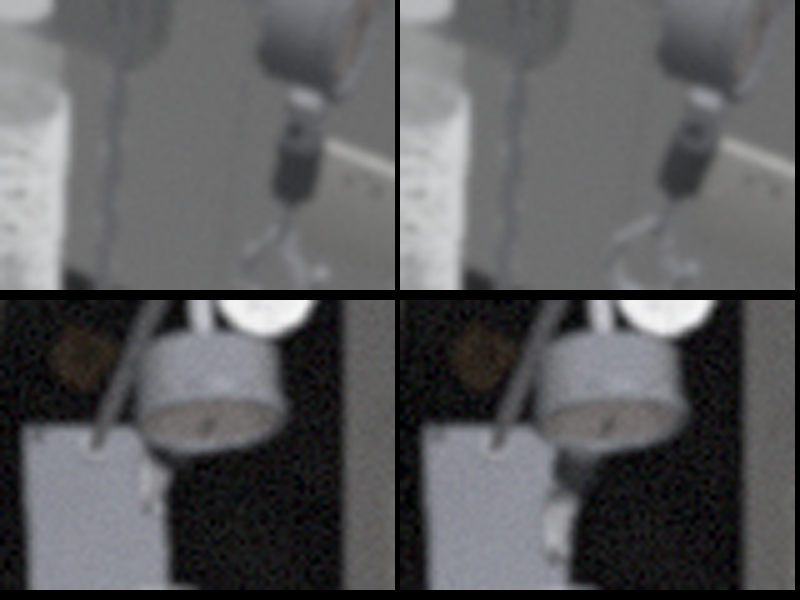

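The scene crops show the collar bottom at about (329,115) and (325.5,114), with the bowl below. The top crops show the hook's tip and bowl at about (340,212) and (341.5,221). I'll check the hook's y from these.

```bash
python3 - <<'E'
from fit import *
for uv in((340,212),(341.5,221)):
    for z in(.24,.26): print(uv,z,onz(T,uv,z).round(4))
p=[.543,-.180,.372,.085]
for th in(-.235,0,.235): print(th,"tip top",proj(T,W(p,(-.027,0,-.11),th)).round(1),"seat",proj(T,W(p,(0,0,-.151),th)).round(1),"scene tip",proj(S,W(p,(-.027,0,-.11),th)).round(1),"bowl",proj(S,W(p,(0,0,-.151),th)).round(1),"collar",proj(S,W(p,(0,0,-.063),th)).round(1))
print("bail in scene/top",proj(S,(.458,-.179,.297)),proj(T,(.458,-.179,.297)))
E
```

```text
(340, 212) 0.24 [ 0.55   -0.1817  0.24  ]
(340, 212) 0.26 [ 0.5429 -0.1786  0.26  ]
(341.5, 221) 0.24 [ 0.5192 -0.1874  0.24  ]
(341.5, 221) 0.26 [ 0.5125 -0.1843  0.26  ]
-0.235 tip top [341.9 226.2] seat [339.3 225.5] scene tip [342.  129.9] bowl [334.4 139.5] collar [332.2 115.4]
0 tip top [341.  219.7] seat [338.5 215.8] scene tip [333.7 129.5] bowl [323.6 136.6] collar [327.4 114.3]
0.235 tip top [340.4 212.3] seat [338.1 205.4] scene tip [325.4 127.5] bowl [313.3 131.9] collar [322.8 112.2]
bail in scene/top [353.20963965 128.629006  ] [341.27825569 233.87639281]
```

Emit:
arm_command:
  deltas: [0,0,0,0.006,0,0,0,0,0,0,0.016,0,0,0,0,0,0,0.028,0,0,0,0,0,0,0.038,0,0,0,0,0,0,0.045,0,0,0,0,0,0,0.048,0,0,0,0,0,0,0.0483,0,0,0,0,0,0,0.0486,0,0,0,0,0,0,0.0489,0,0,0,0,0,0,0.0492,0,0,0,0,0,0,0.0495,0,0,0,0,0,0,0.0498,0,0,0,0,0,0,0.0501,0,0,0,0,0,0,0.0504,0,0,0,0,0,0,0.0507,0,0,0,0,0,0,0.051,0,0]

```text
schema error: expected a multiple of 7 numbers
```

```bash
python3 - <<'E'
from h import *
import pickle
fr=[]
for i in range(12):
    s=sensors.observe();print(s["clock"],s["position"].round(4),s["force"].round(2))
    fr.append((s["clock"],optics.get_image("scene" if i%2 else "top")))
pickle.dump(fr,open("s4.pkl","wb"))
E
```

```text
10.75 [ 0.4002 -0.1846  0.1695] [ 0.34  0.46 -4.47]
10.8 [ 0.4002 -0.1846  0.1695] [ 0.14 -0.6  -3.48]
10.85 [ 0.4002 -0.1846  0.1695] [-0.31  0.21 -3.81]
10.9 [ 0.4002 -0.1847  0.1695] [-0.06 -0.33 -3.55]
10.95 [ 0.4002 -0.1847  0.1695] [ 0.01  1.   -4.87]
11.0 [ 0.4001 -0.1847  0.1695] [ 0.77  0.51 -2.94]
11.05 [ 0.4002 -0.1847  0.1695] [-0.14 -0.5  -3.67]
11.1 [ 0.4002 -0.1847  0.1695] [-0.8   0.16 -4.09]
11.15 [ 0.4002 -0.1847  0.1695] [-1.11  0.08 -3.38]
11.2 [ 0.4002 -0.1847  0.1695] [-0.12 -0.11 -3.41]
11.25 [ 0.4002 -0.1847  0.1695] [-0.43  0.46 -3.97]
11.3 [ 0.4002 -0.1847  0.1695] [ 0.39 -0.86 -4.19]
```

Emit:
arm_command:
  deltas: [0,0,0,0.006,0,0,0,0,0,0,0.016,0,0,0,0,0,0,0.028,0,0,0,0,0,0,0.038,0,0,0,0,0,0,0.045,0,0,0,0,0,0,0.048,0,0,0,0,0,0,0.0483,0,0,0,0,0,0,0.0486,0,0,0,0,0,0,0.0489,0,0,0,0,0,0,0.0492,0,0,0,0,0,0,0.0495,0,0,0,0,0,0,0.0498,0,0,0,0,0,0,0.0501,0,0,0,0,0,0,0.0504,0,0,0,0,0,0,0.0507,0,0,0,0,0,0,0.051,0,0,0]

```text
clock: 12.95
position: [0.4512, -0.1847, 0.1695]
ee_rot: [-0.112, 2.844, 0.017]
force: [0.3, 0.5, -3.5]
width: 0.147
gripper_force: 50.0
```

```bash
cat > trk.py <<'E'
from h import *
import pickle,sys
S=cal("scene")
def take(n):
    out=[]
    for i in range(n):
        s=sensors.observe();out.append((s["clock"],s["position"],s["force"],optics.get_image("scene")))
    return out
def collar(im): # dark collar centroid columns around its lower half
    g=cv2.GaussianBlur(cv2.cvtColor(im,cv2.COLOR_BGR2GRAY),(3,3),0)[106:114,312:342].astype(float)
    w=np.clip(78-g,0,None);return (w.sum(0)@np.arange(312,342))/max(w.sum(),1),w.sum()
if __name__=="__main__":
    for t,p,F,im in take(int(sys.argv[1])): print(round(t,2),p.round(4),F.round(1),np.round(collar(im),2))
E
python3 - <<'E'
from trk import *
for f in("s2.pkl","s3.pkl","s4.pkl"):
    for t,im in pickle.load(open(f,"rb")):print(f,round(t,2),np.round(collar(im),2))
im=pickle.load(open("s3.pkl","rb"))[0][1];print(cv2.cvtColor(im,cv2.COLOR_BGR2GRAY)[110,312:342])
E
python3 trk.py 6
```

```text
s2.pkl 8.2 [ 329.6 1060. ]
s2.pkl 8.25 [330.92 922.  ]
s2.pkl 8.3 [331.38 943.  ]
s2.pkl 8.35 [331.32 979.  ]
s2.pkl 8.4 [330.76 948.  ]
s2.pkl 8.45 [ 329.38 1046.  ]
s2.pkl 8.5 [ 328.01 1065.  ]
s2.pkl 8.55 [ 326.65 1045.  ]
s2.pkl 8.6 [325.98 964.  ]
s2.pkl 8.65 [ 325.93 1006.  ]
s2.pkl 8.7 [ 326.63 1048.  ]
s2.pkl 8.75 [ 328.02 1082.  ]
s2.pkl 8.8 [0. 0.]
s2.pkl 8.85 [0. 0.]
s3.pkl 10.3 [ 328.66 1090.  ]
s3.pkl 10.35 [ 327.35 1106.  ]
s3.pkl 10.4 [ 326.23 1060.  ]
s3.pkl 10.45 [ 325.96 1042.  ]
s3.pkl 10.5 [ 326.34 1095.  ]
s3.pkl 10.55 [0. 0.]
s3.pkl 10.6 [0. 0.]
s3.pkl 10.65 [0. 0.]
s3.pkl 10.7 [0. 0.]
s4.pkl 10.75 [0. 0.]
s4.pkl 10.8 [330.94 935.  ]
s4.pkl 10.85 [0. 0.]
s4.pkl 10.9 [ 328.92 1082.  ]
s4.pkl 10.95 [0. 0.]
s4.pkl 11.0 [ 326.44 1087.  ]
s4.pkl 11.05 [0. 0.]
s4.pkl 11.1 [ 326.25 1076.  ]
s4.pkl 11.15 [0. 0.]
s4.pkl 11.2 [ 328.61 1104.  ]
s4.pkl 11.25 [0. 0.]
s4.pkl 11.3 [330.88 949.  ]
[110 111 110 109 107 107 110 111 110 110 108 103  87  65  58  55  55  53
  54  54  62  85 108 121 124 124 119 114 118 121]
12.95 [ 0.4512 -0.1847  0.1695] [ 0.3  0.5 -3.5] [ 326.85 1104.  ]
13.0 [ 0.4513 -0.1847  0.1695] [ 0.1 -0.6 -3.4] [ 328.01 1098.  ]
13.05 [ 0.4512 -0.1847  0.1695] [ 0.7 -0.5 -2.5] [ 329.28 1045.  ]
13.1 [ 0.4512 -0.1847  0.1695] [ 0.1  0.2 -4. ] [ 330.25 1070.  ]
13.15 [ 0.4512 -0.1847  0.1695] [-0.2 -0.2 -3.4] [330.93 898.  ]
13.2 [ 0.4512 -0.1847  0.1695] [ 0.2  0.1 -3.7] [331. 943.]
```

Emit:
arm_command:
  deltas: [0,0,0,0.0015,0,0,0,0,0,0,0.003,0,0,0,0,0,0,0.0045,0,0,0,0,0,0,0.0055,0,0,0,0,0,0,0.0057,0,0,0,0,0,0,0.0059,0,0,0,0,0,0,0.0061,0,0,0,0,0,0,0.0063,0,0,0,0,0,0,0.0065,0,0,0,0,0,0,0.0067,0,0,0,0,0,0,0.0069,0,0,0,0,0,0,0.0071,0,0,0,0,0,0,0.0073,0,0,0,0,0,0,0.0075,0,0,0,0,0,0,0.0077,0,0,0,0,0,0,0.0079,0,0,0,0,0,0,0.0081,0,0,0,0,0,0,0.0083,0,0,0,0,0,0,0.0085,0,0,0,0,0,0,0.0087,0,0,0]

```text
clock: 15.25
position: [0.4599, -0.1847, 0.1695]
ee_rot: [-0.112, 2.844, 0.017]
force: [-0.1, -1.2, -3.8]
width: 0.153
gripper_force: 50.0
```

```bash
python3 trk.py 7
```

```text
15.25 [ 0.4599 -0.1847  0.1695] [-0.1 -1.2 -3.8] [ 326.77 1091.  ]
15.3 [ 0.4599 -0.1847  0.1695] [ 1.1 -0.5 -3.6] [ 326.38 1087.  ]
15.35 [ 0.4599 -0.1847  0.1695] [ 0.1 -0.6 -3.6] [ 326.67 1085.  ]
15.4 [ 0.4599 -0.1847  0.1695] [ 0.5 -0.4 -3.6] [ 327.46 1117.  ]
15.45 [ 0.4599 -0.1847  0.1695] [ 0.3 -0.2 -3.4] [ 328.58 1113.  ]
15.5 [ 0.4599 -0.1847  0.1695] [ 0.6  0.1 -3.9] [ 329.68 1065.  ]
15.55 [ 0.4599 -0.1847  0.1695] [-0.1 -0.2 -3.4] [ 330.41 1127.  ]
```

Emit:
arm_command:
  deltas: [0,0,0,0.0002,0,0,0,0,0,0,0.0004,0,0,0,0,0,0,0.0006,0,0,0,0,0,0,0.0008,0,0,0,0,0,0,0.001,0,0,0,0,0,0,0.0012,0,0,0,0,0,0,0.0014,0,0,0,0,0,0,0.0016,0,0,0,0,0,0,0.0018,0,0,0,0,0,0,0.002,0,0,0,0,0,0,0.0022,0,0,0,0,0,0,0.0024,0,0,0,0,0,0,0.0026,0,0,0,0,0,0,0.0028,0,0,0,0,0,0,0.003,0,0,0,0,0,0,0.0032,0,0,0,0,0,0,0.0034,0,0,0,0,0,0,0.0036,0,0,0,0,0,0,0.0038,0,0,0,0,0,0,0.004,0,0,0]

```text
clock: 17.6
position: [0.4639, -0.1847, 0.1695]
ee_rot: [-0.112, 2.844, 0.017]
force: [-0.7, 0.2, -4.8]
width: 0.145
gripper_force: 50.0
```

```bash
python3 trk.py 7
```

```text
17.6 [ 0.4639 -0.1847  0.1695] [-0.7  0.2 -4.8] [ 328.41 1104.  ]
17.65 [ 0.4639 -0.1847  0.1695] [ 0.4 -0.1 -3.9] [ 327.39 1070.  ]
17.7 [ 0.4639 -0.1847  0.1695] [ 0.1 -0.5 -3.9] [ 326.7 1071. ]
17.75 [ 0.4639 -0.1847  0.1695] [ 0.5 -0.1 -3.5] [ 326.61 1125.  ]
17.8 [ 0.4639 -0.1847  0.1695] [-0.2  0.5 -3.4] [ 327.01 1120.  ]
17.85 [ 0.4639 -0.1847  0.1695] [ 1.   0.2 -2.6] [ 328.02 1116.  ]
17.9 [ 0.4639 -0.1847  0.1695] [ 0.2 -0.1 -3.9] [ 329.09 1098.  ]
```

Emit:
arm_command:
  deltas: [0,0,0,0.0002,0,0,0,0,0,0,0.0005,0,0,0,0,0,0,0.0007,0,0,0,0,0,0,0.001,0,0,0,0,0,0,0.0012,0,0,0,0,0,0,0.0015,0,0,0,0,0,0,0.0017,0,0,0,0,0,0,0.002,0,0,0,0,0,0,0.0022,0,0,0,0,0,0,0.0025,0,0,0,0,0,0,0.0027,0,0,0,0,0,0,0.003,0,0,0,0,0,0,0.0032,0,0,0,0,0,0,0.0035,0,0,0,0,0,0,0.0037,0,0,0,0,0,0,0.004,0,0,0,0,0,0,0.0042,0,0,0,0,0,0,0.0045,0,0,0,0,0,0,0.0047,0,0,0,0,0,0,0.005,0,0,0]

```text
clock: 19.95
position: [0.4689, -0.1847, 0.1695]
ee_rot: [-0.112, 2.844, 0.017]
force: [-0.1, 0.8, -3.3]
width: 0.149
gripper_force: 50.0
```

Emit:
arm_command:
  deltas: [0,0,0,0.0003,0,0,0,0,0,0,0.0006,0,0,0,0,0,0,0.0009,0,0,0,0,0,0,0.0012,0,0,0,0,0,0,0.0015,0,0,0,0,0,0,0.0018,0,0,0,0,0,0,0.0021,0,0,0,0,0,0,0.0024,0,0,0,0,0,0,0.0027,0,0,0,0,0,0,0.003,0,0,0,0,0,0,0.0033,0,0,0,0,0,0,0.0036,0,0,0,0,0,0,0.0039,0,0,0,0,0,0,0.0042,0,0,0,0,0,0,0.0045,0,0,0,0,0,0,0.0048,0,0,0,0,0,0,0.0051,0,0,0,0,0,0,0.0054,0,0,0,0,0,0,0.0057,0,0,0,0,0,0,0.006,0,0,0]

```text
clock: 21.95
position: [0.4749, -0.1847, 0.1695]
ee_rot: [-0.112, 2.844, 0.017]
force: [0.0, 0.9, -3.7]
width: 0.153
gripper_force: 50.0
```

```bash
python3 trk.py 7
```

```text
21.95 [ 0.4749 -0.1847  0.1695] [ 0.   0.9 -3.7] [ 328.19 1116.  ]
22.0 [ 0.475  -0.1847  0.1695] [-0.4  0.  -3.6] [ 327.99 1098.  ]
22.05 [ 0.475  -0.1847  0.1695] [ 0.6 -0.2 -3.7] [ 328.01 1103.  ]
22.1 [ 0.4749 -0.1847  0.1695] [-0.5 -0.3 -3.2] [ 328.21 1116.  ]
22.15 [ 0.4749 -0.1847  0.1695] [-0.5 -0.1 -3.4] [ 328.45 1073.  ]
22.2 [ 0.4749 -0.1847  0.1695] [-0.5 -0.2 -2.9] [ 328.88 1071.  ]
22.25 [ 0.4749 -0.1847  0.1695] [-1.1 -0.2 -3.9] [ 329.22 1063.  ]
```

Emit:
arm_command:
  deltas: [0,0,0,0.0003,0,0,0,0,0,0,0.0006,0,0,0,0,0,0,0.0009,0,0,0,0,0,0,0.0012,0,0,0,0,0,0,0.0015,0,0,0,0,0,0,0.0018,0,0,0,0,0,0,0.0021,0,0,0,0,0,0,0.0024,0,0,0,0,0,0,0.0027,0,0,0,0,0,0,0.003,0,0,0,0,0,0,0.0034,0,0,0,0,0,0,0.0038,0,0,0,0,0,0,0.0042,0,0,0,0,0,0,0.0046,0,0,0,0,0,0,0.005,0,0,0,0,0,0,0.0055,0,0,0,0,0,0,0.006,0,0,0,0,0,0,0.0065,0,0,0,0,0,0,0.007,0,0,0,0,0,0,0.0075,0,0,0]

```text
clock: 24.3
position: [0.4824, -0.1847, 0.1695]
ee_rot: [-0.112, 2.844, 0.017]
force: [-0.4, -0.4, -3.5]
width: 0.148
gripper_force: 50.0
```

```bash
python3 trk.py 8
```

```text
24.3 [ 0.4824 -0.1847  0.1695] [-0.4 -0.4 -3.5] [ 327.87 1103.  ]
24.35 [ 0.4825 -0.1847  0.1695] [-0.3 -0.  -3.7] [ 327.84 1113.  ]
24.4 [ 0.4824 -0.1847  0.1695] [-0.3  1.2 -4.1] [ 327.88 1104.  ]
24.45 [ 0.4824 -0.1847  0.1695] [-0.4 -0.6 -4. ] [ 327.9 1107. ]
24.5 [ 0.4824 -0.1847  0.1695] [-1.3 -0.2 -3.1] [ 327.94 1105.  ]
24.55 [ 0.4823 -0.1847  0.1695] [ 0.1 -1.1 -3.8] [ 327.96 1105.  ]
24.6 [ 0.4823 -0.1847  0.1695] [-0.5  0.  -3.8] [ 327.96 1121.  ]
24.65 [ 0.4823 -0.1847  0.1695] [-0.6 -0.7 -4.4] [ 327.93 1111.  ]
```

The hook now rests against the bail at about 0.05 rad with no swing left. Next I lean it to about 0.15 rad and start down the shank.

Emit:
arm_command:
  deltas: [0,0,0,0.0004,0,0,0,0,0,0,0.001,0,0,0,0,0,0,0.0018,0,0,0,0,0,0,0.0028,0,0,0,0,0,0,0.0038,0,0,0,0,0,0,0.0048,0,0,0,0,0,0,0.0058,0,0,0,0,0,0,0.0066,0,0,0,0,0,0,0.007,0,0,0,0,0,0,0.0072,0,-0.001,0,0,0,0,0.0072,0,-0.002,0,0,0,0,0.0072,0,-0.0035,0,0,0,0,0.0072,0,-0.005,0,0,0,0,0.0072,0,-0.0065,0,0,0,0,0.0072,0,-0.008,0,0,0,0,0.0072,0,-0.0095,0,0,0,0,0.0072,0,-0.0105,0,0,0,0,0.0072,0,-0.011,0]

```text
clock: 26.5
position: [0.4895, -0.1847, 0.1584]
ee_rot: [-0.112, 2.844, 0.017]
force: [-1.5, -0.4, -3.9]
width: 0.15
gripper_force: 50.0
```

```bash
python3 trk.py 3
```

```text
26.5 [ 0.4895 -0.1847  0.1584] [-1.5 -0.4 -3.9] [ 326.82 1121.  ]
26.55 [ 0.4895 -0.1847  0.1584] [-1.3  0.6 -4.4] [ 326.82 1135.  ]
26.6 [ 0.4895 -0.1846  0.1584] [ 0.3  0.6 -3.8] [ 326.83 1135.  ]
```

Emit:
arm_command:
  deltas: [0,0,0,0,0,-0.0005,0,0,0,0,0,0,-0.0015,0,0,0,0,0,0,-0.0025,0,0,0,0,0,0,-0.0035,0,0,0,0,0,0,-0.0045,0,0,0,0,0,0,-0.0055,0,0,0,0,0,0,-0.0065,0,0,0,0,0,0,-0.0075,0,0,0,0,0,0,-0.0085,0,0,0,0,0,0,-0.0095,0,0,0,0,0,0,-0.0105,0,0,0,0,0,0,-0.0115,0,0,0,0,0,0,-0.0125,0,0,0,0,0,0,-0.013,0]

```text
clock: 28.05
position: [0.4895, -0.1847, 0.1454]
ee_rot: [-0.112, 2.844, 0.017]
force: [-0.7, 0.0, -3.4]
width: 0.149
gripper_force: 50.0
```

```bash
python3 trk.py 3
```

```text
28.05 [ 0.4895 -0.1847  0.1454] [-0.7  0.  -3.4] [ 326.92 1132.  ]
28.1 [ 0.4895 -0.1847  0.1454] [ 0.   0.5 -3.6] [ 326.9 1111. ]
28.15 [ 0.4895 -0.1847  0.1454] [-0.1 -0.  -3.2] [ 326.88 1117.  ]
```

Emit:
arm_command:
  deltas: [0,0,0,0,0,-0.0005,0,0,0,0,0,0,-0.0015,0,0,0,0,0,0,-0.0025,0,0,0,0,0,0,-0.0035,0,0,0,0,0,0,-0.0045,0,0,0,0,0,0,-0.0055,0,0,0,0,0,0,-0.006,0]

```text
clock: 28.9
position: [0.4895, -0.1847, 0.1394]
ee_rot: [-0.112, 2.844, 0.017]
force: [-0.8, 1.0, -3.0]
width: 0.152
gripper_force: 50.0
```

```bash
python3 trk.py 3
```

```text
28.9 [ 0.4895 -0.1847  0.1394] [-0.8  1.  -3. ] [ 326.63 1098.  ]
28.95 [ 0.4895 -0.1847  0.1394] [-0.7 -0.4 -3. ] [ 326.65 1094.  ]
29.0 [ 0.4895 -0.1847  0.1394] [-0.4 -0.7 -3.2] [ 326.62 1129.  ]
```

Emit:
arm_command:
  deltas: [0,0,0,0,0,-0.0005,0,0,0,0,0,0,-0.0015,0,0,0,0,0,0,-0.0025,0,0,0,0,0,0,-0.0035,0,0,0,0,0.0003,0,-0.0045,0,0,0,0,0.0006,0,-0.0055,0,0,0,0,0.0009,0,-0.0065,0,0,0,0,0.0012,0,-0.0075,0,0,0,0,0.0015,0,-0.0085,0,0,0,0,0.0018,0,-0.0095,0,0,0,0,0.002,0,-0.0105,0,0,0,0,0.002,0,-0.011,0]

```text
clock: 30.25
position: [0.4916, -0.1847, 0.1284]
ee_rot: [-0.112, 2.844, 0.017]
force: [-0.3, -0.4, -3.8]
width: 0.148
gripper_force: 50.0
```

```bash
python3 trk.py 3
```

```text
30.25 [ 0.4916 -0.1847  0.1284] [-0.3 -0.4 -3.8] [ 326.65 1089.  ]
30.3 [ 0.4915 -0.1847  0.1284] [-0.4 -0.3 -3.3] [ 326.67 1102.  ]
30.35 [ 0.4915 -0.1847  0.1284] [ 0.4  0.1 -3.6] [ 326.66 1091.  ]
```

Emit:
arm_command:
  deltas: [0,0,0,0.0003,0,-0.0005,0,0,0,0,0.0008,0,-0.0015,0,0,0,0,0.0014,0,-0.0025,0,0,0,0,0.002,0,-0.0035,0,0,0,0,0.0027,0,-0.0045,0,0,0,0,0.0034,0,-0.0055,0,0,0,0,0.0041,0,-0.0065,0,0,0,0,0.0048,0,-0.0075,0,0,0,0,0.0055,0,-0.0085,0,0,0,0,0.0062,0,-0.0095,0,0,0,0,0.0068,0,-0.0105,0,0,0,0,0.0075,0,-0.0115,0,0,0,0,0.0082,0,-0.0125,0,0,0,0,0.0088,0,-0.0135,0,0,0,0,0.0092,0,-0.0142,0,0,0,0,0.0095,0,-0.0145,0]

```text
clock: 32.0
position: [0.5011, -0.1847, 0.114]
ee_rot: [-0.112, 2.844, 0.017]
force: [-0.6, 0.6, -4.3]
width: 0.149
gripper_force: 50.0
```

```bash
python3 trk.py 4
```

```text
32.0 [ 0.5011 -0.1847  0.114 ] [-0.6  0.6 -4.3] [ 327.84 1084.  ]
32.05 [ 0.5012 -0.1847  0.114 ] [ 0.2  0.9 -4.7] [ 327.78 1131.  ]
32.1 [ 0.5012 -0.1847  0.114 ] [ 0.2  0.2 -3.7] [ 327.95 1127.  ]
32.15 [ 0.5012 -0.1847  0.1141] [ 0.2 -0.9 -3.7] [ 328.32 1103.  ]
```

```bash
python3 trk.py 7
```

```text
32.2 [ 0.5011 -0.1847  0.114 ] [-1.3 -1.3 -2.9] [ 328.53 1096.  ]
32.25 [ 0.5011 -0.1847  0.114 ] [-0.4 -0.2 -3.8] [ 328.38 1096.  ]
32.3 [ 0.5011 -0.1847  0.1141] [-0.5 -0.  -4.1] [ 328.28 1110.  ]
32.35 [ 0.5011 -0.1848  0.1141] [-0.4  0.4 -4.2] [ 328.36 1095.  ]
32.4 [ 0.5011 -0.1847  0.1141] [ 0.5 -0.4 -4.9] [ 328.52 1069.  ]
32.45 [ 0.5011 -0.1847  0.1141] [-0.  -0.1 -3.8] [ 328.47 1094.  ]
32.5 [ 0.5011 -0.1847  0.1141] [-0.6  0.1 -3.5] [ 328.46 1106.  ]
```

The latch has been passed, and the hook settled near plumb with the bail inside the bowl. Next I centre the bail over the seat and lower it to just above.

Emit:
arm_command:
  deltas: [0,0,0,-0.0005,0,-0.0005,0,0,0,0,-0.0015,0,-0.0015,0,0,0,0,-0.0028,0,-0.0027,0,0,0,0,-0.0042,0,-0.004,0,0,0,0,-0.0056,0,-0.0053,0,0,0,0,-0.007,0,-0.0066,0,0,0,0,-0.0084,0,-0.008,0,0,0,0,-0.0098,0,-0.0094,0,0,0,0,-0.0112,0,-0.0108,0,0,0,0,-0.0125,0,-0.0122,0,0,0,0,-0.0136,0,-0.0136,0,0,0,0,-0.0144,0,-0.015,0,0,0,0,-0.015,0,-0.0162,0,0,0,0,-0.0153,0,-0.0172,0,0,0,0,-0.0154,0,-0.018,0,0,0,0,-0.0154,0,-0.0185,0]

```text
clock: 34.15
position: [0.4858, -0.1847, 0.0956]
ee_rot: [-0.112, 2.843, 0.017]
force: [-0.3, 0.1, -1.2]
width: 0.149
gripper_force: 50.0
```

```bash
python3 trk.py 8
```

```text
34.15 [ 0.4858 -0.1847  0.0956] [-0.3  0.1 -1.2] [ 328.49 1069.  ]
34.2 [ 0.4858 -0.1847  0.0955] [ 0.4 -0.1 -1.5] [ 328.55 1050.  ]
34.25 [ 0.4858 -0.1847  0.0955] [-0.6  0.5 -1.7] [ 328.51 1045.  ]
34.3 [ 0.4858 -0.1847  0.0955] [-1.2 -0.  -0.9] [ 328.54 1038.  ]
34.35 [ 0.4858 -0.1847  0.0956] [-0.1  0.7 -1.8] [ 328.53 1041.  ]
34.4 [ 0.4858 -0.1847  0.0956] [-0.4 -0.  -1.4] [ 328.55 1059.  ]
34.45 [ 0.4857 -0.1847  0.0956] [-0.1 -0.5 -1.6] [ 328.53 1035.  ]
34.5 [ 0.4857 -0.1847  0.0956] [ 0.3 -0.4 -1.6] [ 328.53 1047.  ]
```

Emit:
arm_command:
  deltas: [0,0,0,0,0,-0.0003,0,0,0,0,0,0,-0.0008,0,0,0,0,0,0,-0.0013,0,0,0,0,0,0,-0.0018,0,0,0,0,0,0,-0.0023,0,0,0,0,0,0,-0.0028,0,0,0,0,0,0,-0.0033,0,0,0,0,0,0,-0.0038,0,0,0,0,0,0,-0.004,0]

```text
clock: 35.45
position: [0.4857, -0.1847, 0.0915]
ee_rot: [-0.112, 2.844, 0.017]
force: [-0.3, 0.4, -0.8]
width: 0.148
gripper_force: 50.0
```

```bash
python3 trk.py 8 > o.txt; tail -2 o.txt; python3 - <<'E'
import re,numpy as np
a=np.array([[float(x) for x in re.findall(r'-?\d+\.?\d*',l)] for l in open('o.txt')]);print(a.mean(0).round(3))
E
```

```text
35.75 [ 0.4857 -0.1847  0.0915] [ 0.1 -0.2 -0.8] [328.48 876.  ]
35.8 [ 0.4856 -0.1847  0.0915] [-0.3 -0.1 -0.3] [328.51 884.  ]
[ 3.56250e+01  4.86000e-01 -1.85000e-01  9.20000e-02  1.12000e-01
 -6.30000e-02 -8.12000e-01  3.28488e+02  8.79125e+02]
```

Emit:
arm_command:
  deltas: [0,0,0,0,0,-0.0003,0,0,0,0,0,0,-0.0008,0,0,0,0,0,0,-0.0013,0,0,0,0,0,0,-0.0018,0,0,0,0,0,0,-0.0023,0,0,0,0,0,0,-0.0028,0,0,0,0,0,0,-0.0033,0,0,0,0,0,0,-0.0038,0,0,0,0,0,0,-0.004,0]

```text
clock: 36.75
position: [0.4857, -0.1847, 0.0875]
ee_rot: [-0.112, 2.844, 0.017]
force: [0.6, -0.3, -1.0]
width: 0.156
gripper_force: 50.0
```

```bash
cat > avg.py <<'E'
from trk import *
o=take(12);F=np.array([x[2] for x in o]);print(o[-1][0],o[-1][1].round(4),"F",F.mean(0).round(2),"+-",(F.std(0)/3.5).round(2),"u",np.mean([collar(x[3])[0] for x in o]).round(2))
im=o[-1][3];tp=optics.get_image("top");cv2.imwrite("last_scene.png",im)
f=lambda im,u,v,w,h,k:cv2.resize(im[v:v+h,u:u+w],None,fx=k,fy=k,interpolation=cv2.INTER_CUBIC)
Wd=np.zeros((600,800,3),np.uint8);Wd[:600,:480]=f(im,290,70,60,75,8);Wd[:400,490:800]=f(tp,320,185,38,50,8)[:, :310]
cv2.imwrite(sys.argv[1],Wd)
E
python3 avg.py pics/c5.png
```

```text
37.3 [ 0.4857 -0.1847  0.0875] F [ 0.04 -0.01 -0.36] +- [0.14 0.14 0.11] u 328.39Traceback (most recent call last):
  File "avg.py", line 5, in <module>
    Wd=np.zeros((600,800,3),np.uint8);Wd[:600,:480]=f(im,290,70,60,75,8);Wd[:400,490:800]=f(tp,320,185,38,50,8)[:, :310]
                                                                         ~~^^^^^^^^^^^^^^
ValueError: could not broadcast input array from shape (400,304,3) into shape (400,310,3)
```

Emit:
arm_command:
  deltas: [0,0,0,0,0,-0.0003,0,0,0,0,0,0,-0.0007,0,0,0,0,0,0,-0.0011,0,0,0,0,0,0,-0.0015,0,0,0,0,0,0,-0.0019,0,0,0,0,0,0,-0.0021,0,0,0,0,0,0,-0.0022,0]

```text
clock: 38.1
position: [0.4857, -0.1847, 0.0853]
ee_rot: [-0.112, 2.844, 0.017]
force: [-0.3, 0.1, -0.1]
width: 0.147
gripper_force: 50.0
```

```bash
sed -i 's/490:800/490:794/' avg.py; python3 avg.py pics/c5.png
```

```text
38.65 [ 0.4856 -0.1847  0.0853] F [-0.07  0.09  0.06] +- [0.1  0.16 0.12] u 328.33
```

View pics/c5.png

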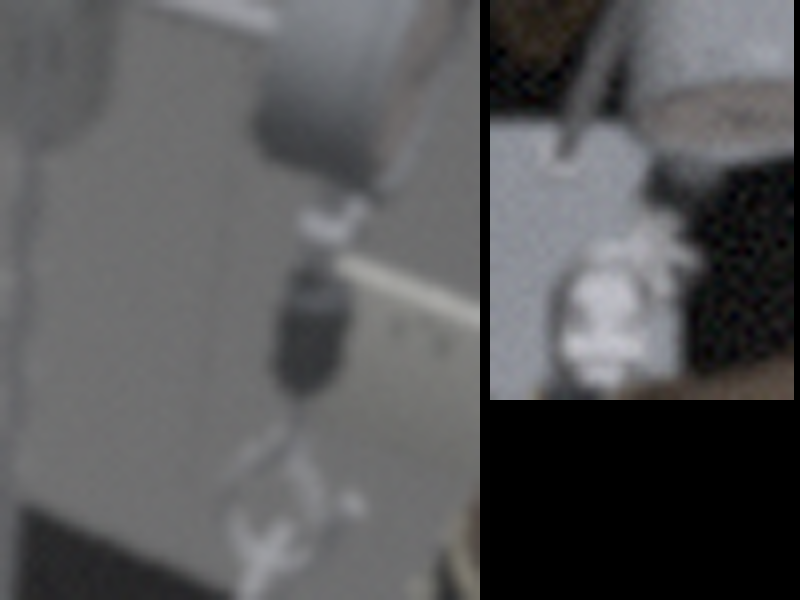

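The picture shows the bail wire low in the bowl at about crop (268,550), the tip at (350,500), and the latch line slanting from the shank (295,440) to the inside of the tip, so it is closed. The wrist force is about 0 in all axes, so the scale carries the whole weight. I'll relax the grip, then open.

Emit:
arm_command:
  deltas: [0,0,0,0,0,0,0,0,0,0,0,0,0,0,0,0,0,0,0,0,0]
  force: 15

```text
clock: 39.05
position: [0.4857, -0.1847, 0.0853]
ee_rot: [-0.112, 2.844, 0.017]
force: [0.5, -0.4, -0.4]
width: 0.149
gripper_force: 15.0
```

Emit:
arm_command:
  deltas: [0,0,0,0,0,0,0,0,0,0,0,0,0,0,0,0,0,0,0,0,0,0,0,0,0,0,0,0]
  force: 3

```text
clock: 39.45
position: [0.4857, -0.1847, 0.0853]
ee_rot: [-0.112, 2.844, 0.017]
force: [-0.6, -0.4, -0.3]
width: 0.153
gripper_force: 3.0
```

```bash
python3 avg.py l1.png
```

```text
40.0 [ 0.4857 -0.1847  0.0853] F [-0.1  -0.02 -0.16] +- [0.1  0.09 0.12] u 328.34
```

Emit:
arm_command:
  deltas: [0,0,0,0,0,0,15,0,0,0,0,0,0,16,0,0,0,0,0,0,18,0,0,0,0,0,0,21,0,0,0,0,0,0,26,0,0,0,0,0,0,32,0,0,0,0,0,0,40,0,0,0,0,0,0,48,0,0,0,0,0,0,54,0,0,0,0,0,0,54,0]

```text
schema error: expected a multiple of 7 numbers
```

```bash
python3 avg.py l2.png; python3 trk.py 6
```

```text
40.65 [ 0.4857 -0.1847  0.0853] F [ 0.01  0.04 -0.13] +- [0.13 0.15 0.11] u 328.34
40.75 [ 0.4856 -0.1847  0.0853] [ 1.1  0.6 -0.8] [328.35 629.  ]
40.8 [ 0.4857 -0.1847  0.0853] [-0.3  0.5 -0.4] [328.32 638.  ]
40.85 [ 0.4856 -0.1847  0.0853] [0.4 0.4 0.2] [328.33 613.  ]
40.9 [ 0.4857 -0.1847  0.0853] [-1.3  0.1 -0.5] [328.29 617.  ]
40.95 [ 0.4857 -0.1847  0.0853] [-0.   0.5  0. ] [328.32 636.  ]
41.0 [ 0.4857 -0.1847  0.0853] [-1.  -0.4  0. ] [328.31 635.  ]
```

Emit:
arm_command:
  deltas: [0,0,0,0,0,0,15,0,0,0,0,0,0,16,0,0,0,0,0,0,18,0,0,0,0,0,0,21,0,0,0,0,0,0,26,0,0,0,0,0,0,32,0,0,0,0,0,0,40,0,0,0,0,0,0,48,0,0,0,0,0,0,54,0,0,0,0,0,0,54]

```text
clock: 42.05
position: [0.4856, -0.1847, 0.0853]
ee_rot: [-0.112, 2.844, 0.017]
force: [-0.0, 0.0, 0.5]
width: 0.579
gripper_force: 0.0
```

```bash
python3 trk.py 8; python3 avg.py l2.png
```

```text
42.05 [ 0.4856 -0.1847  0.0853] [-0.   0.   0.5] [328.25 606.  ]
42.1 [ 0.4857 -0.1847  0.0853] [0.6 0.4 0. ] [328.34 628.  ]
42.15 [ 0.4857 -0.1847  0.0853] [-0.1 -0.5  0.2] [328.29 617.  ]
42.2 [ 0.4857 -0.1847  0.0853] [-0.5 -0.5  0.2] [328.28 631.  ]
42.25 [ 0.4857 -0.1847  0.0853] [ 0.1 -0.1 -0.6] [328.3 619. ]
42.3 [ 0.4856 -0.1847  0.0853] [-0.7  0.2  0.1] [328.33 602.  ]
42.35 [ 0.4857 -0.1847  0.0853] [-0.2 -0.8  0.7] [328.32 615.  ]
42.4 [ 0.4857 -0.1847  0.0853] [-0.2  0.1 -1. ] [328.38 588.  ]
43.0 [ 0.4857 -0.1847  0.0853] F [ 0.11  0.1  -0.  ] +- [0.09 0.15 0.13] u 328.31
```

Nothing moved on release. I'll back straight out along -x.

Emit:
arm_command:
  deltas: [0,0,0,-0.002,0,0,54,0,0,0,-0.006,0,0,54,0,0,0,-0.012,0,0,54,0,0,0,-0.02,0,0,54,0,0,0,-0.028,0,0,54,0,0,0,-0.036,0,0,54,0,0,0,-0.044,0,0,54,0,0,0,-0.052,0,0,54,0,0,0,-0.06,0,0,54,0,0,0,-0.068,0,0,54,0,0,0,-0.076,0,0,54,0,0,0,-0.082,0,0,54,0,0,0,-0.086,0,0,54,0,0,0,-0.088,0,0,54,0,0,0,-0.088,0,0,54]

```text
clock: 44.6
position: [0.3976, -0.1848, 0.0853]
ee_rot: [-0.111, 2.844, 0.017]
force: [-0.8, -0.5, 0.3]
width: 0.586
gripper_force: 0.0
```

```bash
python3 trk.py 7; python3 avg.py l3.png; python3 -c "
from cell import arm
print(arm.sign_off())"
```

```text
the job is handed in; nothing more can be done
NoneTraceback (most recent call last):
  File "trk.py", line 13, in <module>
    for t,p,F,im in take(int(sys.argv[1])): print(round(t,2),p.round(4),F.round(1),np.round(collar(im),2))
                    ~~~~^^^^^^^^^^^^^^^^^^
  File "trk.py", line 7, in take
    s=sensors.observe();out.append((s["clock"],s["position"],s["force"],optics.get_image("scene")))
                                                                        ~~~~~~~~~~~~~~~~^^^^^^^^^
ValueError: 200 camera calls are used up
Traceback (most recent call last):
  File "avg.py", line 2, in <module>
    o=take(12);F=np.array([x[2] for x in o]);print(o[-1][0],o[-1][1].round(4),"F",F.mean(0).round(2),"+-",(F.std(0)/3.5).round(2),"u",np.mean([collar(x[3])[0] for x in o]).round(2))
  File "trk.py", line 7, in take
    s=sensors.observe();out.append((s["clock"],s["position"],s["force"],optics.get_image("scene")))
                                                                        ~~~~~~~~~~~~~~~~^^^^^^^^^
ValueError: 200 camera calls are used up
```

I handed the job in at about 44.6 s: the weight was hanging on the hook, latch apparently closed in the blurry pre-release view, still after release, robot backed clear. The hook was calmed by several light touches as the bail crept in rather than strictly one, and I couldn't check again after backing away because the 200 camera calls were used up.

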